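# Dip the oil of the bench air compressor

### The job

Check the oil of the small air compressor: take the wiped dipstick from its rest, push it down the compressor's slanting oil tube until its collar sits on the mouth all round, leave it there a moment, then draw it right out. Present it for reading: hold it still and level with both marks and the tip above the steel drip tray, about a hand's breadth over the bench and touching nothing, and finish while still holding it like that. Leave the slide box, the bottle and the specimen pot where they are.

Things in the scene. Friction and masses are not known exactly. Their poses are not given: they have to be found in the camera images.
- dipstick: loose dipstick, about 0.11 kg, straight along its x axis: black plastic grip x = -113 to -8 mm (13 mm thick in y, 22 mm high in z), round collar 32 mm in diameter x = -8 to 0, steel rod 8 mm in diameter x = 0 to the tip at 140 mm, ring marks at 100 and 118 mm. Origin on the axis at the collar's tip-side face. Starts level, z up, axis 58 mm above the bench; centre of mass near x = -25 mm
- dipstick_tip (a point): the centre of the rod's free end, 140 mm from the collar's face
- upper_mark (a point): the upper ring mark on the rod's axis, 40 mm back from the tip; the lower mark lies between it and the tip
- dipstick_grip (a point): a good place to hold: middle of the grip, 50 mm behind the collar's face, on the axis; grip it across its 13 mm thickness (its y axis)
- rest: white notched pipette rest, fixed, 220 mm along x, 94 mm wide, 63 mm high: two 6 mm notched plates at x = -100 mm (carries the end of the dipstick's grip) and +75 mm (carries its rod) on a 6 mm base. The dipstick lies along +x in the middle notches, its origin about 5 mm ahead of the rest's, and lifts straight out. Origin at the centre of the underside
- oil_tube: compressor's steel oil tube, fixed, leaning 45 degrees. Origin at the centre of its mouth; z points out of the mouth, up and outwards: the dipstick goes in along -z. Flared mouth 27 mm outside, 21 mm inside, narrowing over 12 mm to a 14 mm bore; 104 mm long, then the hollow sump, with room for the whole rod. Fully home, the collar's face meets the rim at z = 0
- compressor: black domed air compressor on a grey base plate 230 x 200 mm, fixed; can 170 mm in diameter, top at 185 mm (a filter beside it to 219 mm). Origin at the centre of the underside; the oil tube leans out towards its -x, mouth 147 mm before the origin and 157 mm above the bench
- tray: shallow stainless drip tray, fixed, 120 mm along its x, 180 mm along its y, rim 22 mm high, walls 3 mm. Origin at the centre of the underside
- slide_box: grey lidded box of microscope slides, 87 x 162 x 35 mm, loose; leave it alone. Origin at the centre of the underside
- oil_bottle: white oil bottle, 54 mm in diameter, 115 mm high, loose; leave it alone. Origin at the centre of the underside
- specimen_pot: clear specimen pot with white cap, 48 mm in diameter, 55 mm high, loose; leave it alone. Origin at the centre of the underside
There are look-alikes about, which are no part of the job. Of the things that look like the tray, the smaller one is meant.

How it is judged (in metres and radians):
On the way, in this order (a step that is already met when the one before it is completed fails the run):
1. the dipstick is home in the oil tube, its collar on the mouth (z of dipstick in the frame of oil_tube below 0.003 m and z of dipstick_tip in the frame of oil_tube below -0.135 m and distance between dipstick and oil_tube below 0.008 m and angle between the x axis of dipstick and the z axis of oil_tube, either way round below 0.1 rad), for 0.3 s.
2. the dipstick is drawn right out of the tube (z of dipstick_tip in the frame of oil_tube above 0.01 m), for 0.2 s.
At the end, for the whole second after the job is handed in: the gripper holds the dipstick still (under 30 mm/s), level within 8 degrees, its tip and its upper mark within the outline of the drip tray seen from above and the tip 60 to 200 mm above the bench, and the dipstick touches nothing but the gripper (contact force between the fingers and dipstick above 1 N and angle between dipstick's own x axis and vertical between 1.431 and 1.711 rad and height (world z) of dipstick_tip between 0.06 and 0.2 m and x of dipstick_tip in the frame of tray between -0.06 and 0.06 m and y of dipstick_tip in the frame of tray between -0.09 and 0.09 m and x of upper_mark in the frame of tray between -0.06 and 0.06 m and y of upper_mark in the frame of tray between -0.09 and 0.09 m and linear speed of dipstick below 0.03 m/s and contact force between dipstick and tray below 0.1 N and contact force between dipstick and rest below 0.1 N and contact force between dipstick and compressor below 0.1 N and contact force between dipstick and slide_box below 0.1 N and contact force between dipstick and oil_bottle below 0.1 N and contact force between dipstick and specimen_pot below 0.1 N); the arm keeps its last pose, push and grip.
It fails at once if the slide box is shoved more than 25 mm (distance of slide_box from where it was at the start of the episode above 0.025 m).
It fails at once if the oil bottle is shoved more than 25 mm or tipped (distance of oil_bottle from where it was at the start of the episode above 0.025 m or angle between oil_bottle's own z axis and vertical above 0.4 rad).
It fails at once if the specimen pot is shoved more than 25 mm or tipped (distance of specimen_pot from where it was at the start of the episode above 0.025 m or angle between specimen_pot's own z axis and vertical above 0.4 rad).
It also fails if it takes over 61 s, if anything falls off the work surface, if the arm or the gripper's body presses on something with over 40 N, if the wrist force passes 120 N, or if a joint passes its speed limit or range.

### The arm

A 6-joint arm with a two-finger parallel gripper is mounted at the origin on the work surface. World frame = base frame: x ahead of the robot, y to its left, z up, the work surface at z = 0. Lengths are in m, angles in degrees, forces in N, time in s.
With the tool pointing down it reaches from about 0.4 to 0.825 m from the base axis. Payload 7 kg.
Tool frame: the origin (TCP) lies between the finger pads; the fingertips stand 14 mm ahead of it and the grasp point (between the pads) lies 5 mm behind it (r.tips_ahead is the distance from the TCP to the fingertips, in m); z points along the fingers, y is the direction in which the jaws open and shut (so a half turn about z gives the same grasp; the last joint's range is limited). The gripper opens to 88 mm and grips with 3 to 60 N. Pads are 19 mm wide; open, the fingers measure 130 mm over their backs; the gripper's body (78 mm by 193 mm) begins 47 mm behind the grasp point.
Start: joints at [-50.013, 20.546, 0.682, 0, -70.136, -16.507], TCP at [0.269, -0.619, 0.241] pointing down, gripper open.
Joint ranges: [-176.03, 176.03], [-82.01, 121.73], [-58.28, 71.71], [-173.87, 95.51], [-174.79, -0.11], [-173.66, 173.66]. Speed limits (degrees/s): [136.94, 136.94, 172.46, 180, 180, 180].

### API

Orientations are given as [roll, pitch, yaw] about the fixed x, y, z axes, in that order (R = Rz(yaw) Ry(pitch) Rx(roll)).
In Python, from plant import r gives the robot as it stands.
- The arm moves only by the tool apply_moves, never from a script. Its arguments are lists of equal length, an entry for each row: "slide": the shift along the tool's x, y, z as a fraction of full scale, a list of three; "turn": the turn, a rotation vector about the tool's x, y, z as a fraction of full scale, a list of three; "jaw": the closure, from 0 (fully open) to 1 (shut). In form: {"slide": [[dx, dy, dz], ...], "turn": [[wx, wy, wz], ...], "jaw": [jaw, ...]}. A call has 1 to 8 rows; each row shifts and turns the commanded pose from where the row before left it, along the tool's axes as they then stand; what a row does not reach is not made up. Full scale, the value 1, is 0.1 m for a shift and 1.5 rad for a turn. A row lasts 1/10 s, in which the tool goes at most 50 mm and 8.59 degrees, less where a joint would pass 70% of its speed; a pose out of reach is approached as far as the arm can. A call with a number of a shift or a turn outside -1 to 1 is refused whole. A call with a gripper value outside its range is refused whole. The fingers move at their own pace and stop on an object; "newtons" is the grip in N (left out, the last holds). Time passes only in rows, so rows that do not move let the fingers close. It gives the time, the measured TCP pose, the force and the opening at its end, in the units of the state.
- r.get_state(): the state, without advancing time (a new reading comes with each control period).
- r.capture(name): name is "scene" or "top" or "wrist"; returns a dict with "pixels" (384x512x3 uint8, blue, green, red), "depth" (384x512 float32, m along the optical axis (not along the pixel's ray), 0 where there is no reading), "fx", "fy", "cx", "cy" (pixels), "dist_coeffs" ([k1, k2, p1, p2, k3] as OpenCV has them; the pictures are not rectified), "rvec" (rotation vector, rad) and "tvec" (3), from world to camera coordinates, as OpenCV has them. Camera axes: x right, y down, z forward; pixel columns grow to the right and rows downward; lengths in m; the calibration is good to about 2 mm. A picture is of the moment at which its call begins.
- r.close_job(): hands the job in, once; it reports no verdict.
The state is a dict: "time_s": time; "joints": joint angles; "qd": joint speeds; "joint_torque": joint torques, N m; "tcp_pos": TCP position; "eef_rot": TCP orientation; "contact_force": force on the tool from outside, world axes, zero at the start; "moment": the same for the moment, N m; "gripper_width": finger opening in m.
Only numpy, scipy, OpenCV 4.12 (cv2) and the standard library are available. Lean on these libraries where they do the work, as an engineer would, in place of code of your own. Each camera call takes 0.05 s, during which the arm holds its last target.

## Working session

There is one attempt and no reset: what is moved stays moved. The work goes in short steps, Python scripts to look and compute and a tool call to move; the robot and the scene stay as the last step left them, time stands still between calls to the robot, and variables do not carry over. Pictures are saved under pics/ and viewed, and the job is handed in when it is done.

Besides the shell and the picture viewer there is one more tool, called after ">>>" as name(argument=value, ...) on one line, values as JSON. apply_moves: Moves the arm, as the interface text tells. Shift numbers are shares of 0.1 m and turn numbers shares of 1.5 rad, none past 1 either way. Its arguments: {"type":"object","properties":{"slide":{"type":"array"},"turn":{"type":"array"},"jaw":{"type":"array"},"newtons":{"type":"number"}},"required":["slide","turn","jaw"]}

```bash
mkdir -p pics; ls; cat > h.py <<'E'
from plant import r
import numpy as np, cv2, pickle
from scipy.spatial.transform import Rotation as Ro
def snap(n,save=None):
    c=r.capture(n); 
    if save: cv2.imwrite('pics/%s.png'%save,c['pixels']); pickle.dump(c,open('pics/%s.pkl'%save,'wb'))
    return c
def load(s): return pickle.load(open('pics/%s.pkl'%s,'rb'))
def cloud(c):
    h,w=c['depth'].shape; K=np.array([[c['fx'],0,c['cx']],[0,c['fy'],c['cy']],[0,0,1]])
    u,v=np.meshgrid(np.arange(w),np.arange(h))
    p=cv2.undistortPoints(np.stack([u,v],-1).reshape(-1,1,2).astype(np.float64),K,np.array(c['dist_coeffs'],float)).reshape(h,w,2)
    d=c['depth']; X=np.dstack([p*d[...,None],d]).astype(float)
    R,_=cv2.Rodrigues(np.array(c['rvec'],float)); t=np.array(c['tvec'],float).ravel()
    W=(X-t)@R; W[d==0]=np.nan
    return W
def proj(c,P):
    K=np.array([[c['fx'],0,c['cx']],[0,c['fy'],c['cy']],[0,0,1]])
    return cv2.projectPoints(np.array(P,float).reshape(-1,1,3),np.array(c['rvec'],float),np.array(c['tvec'],float),K,np.array(c['dist_coeffs'],float))[0].reshape(-1,2)
E
python3 - <<'E'
from h import *
for n in ['scene','top','wrist']: snap(n,n+'0')
print(r.get_state())
E
```

```text
pics
{'time_s': 0.15, 'joints': array([-5.00126445e+01,  2.05807863e+01,  6.47285537e-01, -1.43550659e-02,
       -7.01342175e+01, -1.65068761e+01]), 'qd': array([-0.00583873, -0.15576549,  0.11546825, -0.02214808, -0.09811868,
        0.00167459]), 'joint_torque': array([-2.16743260e-04, -5.83273387e+01,  2.93291491e+01,  7.00124592e+00,
        8.76050151e-03, -1.14304160e-04]), 'tcp_pos': array([ 0.26879393, -0.61881258,  0.23986364]), 'eef_rot': array([ 1.79931238e+02, -6.30213370e-03, -1.56524403e+02]), 'contact_force': array([0.08811257, 0.30065648, 0.19693732]), 'moment': array([ 0.02037685, -0.02219896, -0.00951887]), 'gripper_width': 0.08753742109331757}
```

View pics/scene0.png

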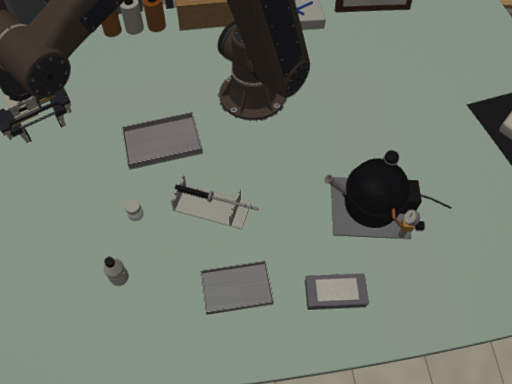

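View pics/top0.png

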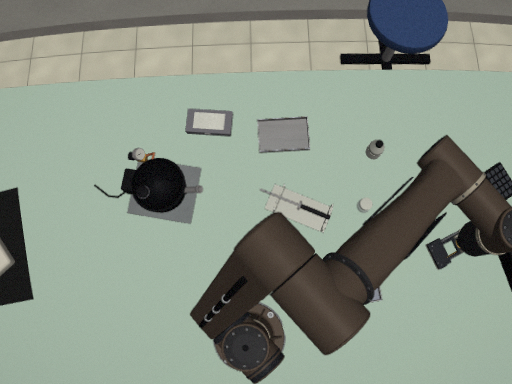

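View pics/wrist0.png

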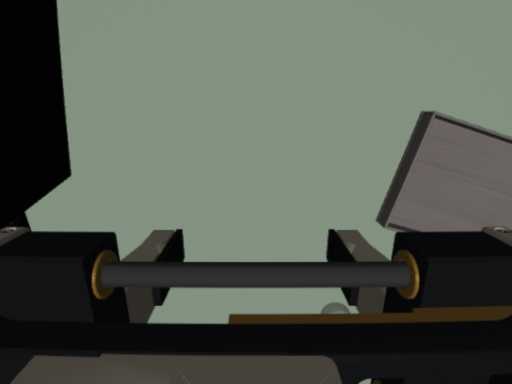

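The scene view shows two tray-like things, at (163,140) and (237,287). It also shows the rest with the dipstick at (212,200), the compressor at (378,190) with its tube mouth at about (329,180), the slide box at (337,291), the bottle at (115,268) and the pot at (134,209). I'll measure these next.

```bash
python3 - <<'E'
from h import *
c=load('scene0'); W=cloud(c)
b=W[330,420]; print('bench',W[100,350],b)
im=c['pixels']
# above-bench components
z=W[...,2]; 
for name in ['scene0','top0']:
    c=load(name);W=cloud(c);z=W[...,2];print(name,'bench z median',np.nanmedian(z[(np.abs(z)<.02)]))
    m=((z>0.010)&(z<0.3)).astype(np.uint8)
    n,l,s,cen=cv2.connectedComponentsWithStats(m)
    for i in range(1,n):
        if s[i,4]<60: continue
        P=W[l==i]; 
        rect=cv2.minAreaRect((P[:,:2]*1000).astype(np.float32))
        print(cen[i].round(),s[i,4],'rect',np.round(rect[0]),np.round(rect[1]),round(rect[2],1),'zmax',np.nanmax(P[:,2]).round(3))
c=load('scene0')
cv2.imwrite('pics/cropA.png',cv2.resize(c['pixels'][100:180,105:225],None,fx=5,fy=5,interpolation=cv2.INTER_CUBIC))
cv2.imwrite('pics/cropB.png',cv2.resize(c['pixels'][250:330,185:305],None,fx=5,fy=5,interpolation=cv2.INTER_CUBIC))
cv2.imwrite('pics/cropC.png',cv2.resize(c['pixels'][140:260,310:440],None,fx=5,fy=5,interpolation=cv2.INTER_CUBIC))
cv2.imwrite('pics/cropD.png',cv2.resize(c['pixels'][165:240,160:270],None,fx=6,fy=6,interpolation=cv2.INTER_CUBIC))
c=load('top0')
cv2.imwrite('pics/cropE.png',cv2.resize(c['pixels'][90:250,110:350],None,fx=3.3,fy=3.3,interpolation=cv2.INTER_CUBIC))
E
```

```text
bench [ 0.06391043  0.34306796 -0.00203956] [0.88639912 0.33048586 0.00104639]
scene0 bench z median -0.00016828768124780002
[132.  16.] 586 rect [-414. -414.] [61. 75.] 22.9 zmax 0.154
[154.  14.] 561 rect [-410. -330.] [75. 51.] 86.5 zmax 0.144
[244.  63.] 5972 rect [-131.  -48.] [691. 236.] 21.0 zmax 0.3
[310.  14.] 689 rect [-392.  289.] [106. 145.] 85.8 zmax 0.073
[371.   4.] 738 rect [-433.  580.] [341.  37.] 87.7 zmax 0.062
[112.  24.] 338 rect [-406. -502.] [51. 74.] 15.0 zmax 0.114
[ 62. 119.] 92 rect [ 269. -553.] [57. 27.] 64.1 zmax 0.3
[507. 126.] 190 rect [246. 874.] [ 44. 108.] 69.3 zmax 0.056
[160. 139.] 762 rect [ 173. -321.] [168. 239.] 8.0 zmax 0.037
[ 23. 136.] 112 rect [ 316. -659.] [33. 63.] 69.0 zmax 0.3
[376. 201.] 6198 rect [528. 294.] [335. 205.] 68.9 zmax 0.224
[207. 198.] 743 rect [ 442. -165.] [253.  97.] 66.0 zmax 0.076
[134. 209.] 276 rect [ 436. -405.] [44. 44.] 1.5 zmax 0.06
[115. 271.] 515 rect [ 632. -453.] [48. 55.] 28.9 zmax 0.12
[237. 286.] 425 rect [ 698. -138.] [122. 182.] 1.5 zmax 0.027
[336. 291.] 2021 rect [749. 124.] [165.  91.] 83.0 zmax 0.043
top0 bench z median -0.0004101432434003473
[209. 122.] 1147 rect [748. 123.] [166.  95.] 83.1 zmax 0.048
[286. 133.] 230 rect [ 697. -139.] [125. 181.] 1.5 zmax 0.032
[375. 149.] 267 rect [ 623. -454.] [54. 49.] 29.0 zmax 0.122
[161. 187.] 4225 rect [510. 300.] [346. 210.] 75.3 zmax 0.227
[500. 180.] 591 rect [ 508. -936.] [132.  91.] 39.1 zmax 0.034
[301. 207.] 442 rect [ 438. -165.] [252.  94.] 67.3 zmax 0.076
[364. 204.] 175 rect [ 432. -407.] [45. 45.] 76.9 zmax 0.065
[  5. 258.] 296 rect [282. 874.] [133.  61.] 3.5 zmax 0.057
[507. 266.] 287 rect [ 186. -891.] [178.  60.] 43.9 zmax 0.24
[251. 344.] 3614 rect [-7. -4.] [211. 228.] 17.5 zmax 0.3
[196. 316.] 107 rect [ 86. 139.] [52. 34.] 31.0 zmax 0.3
```

View pics/cropC.png

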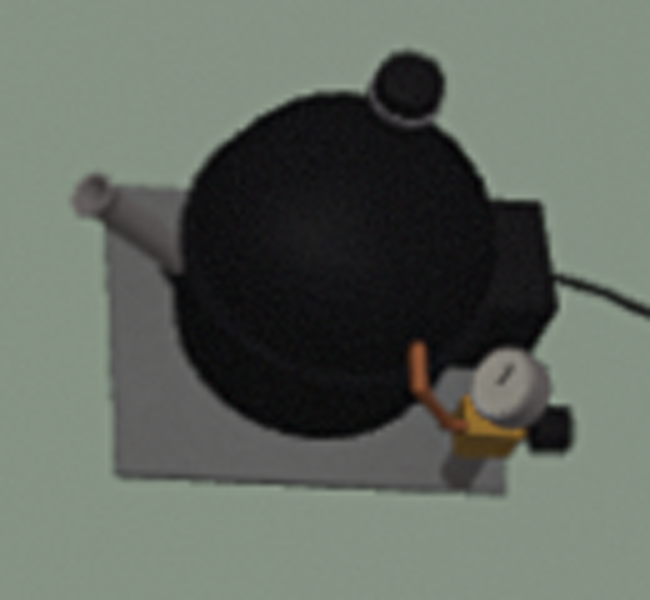

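View pics/cropD.png

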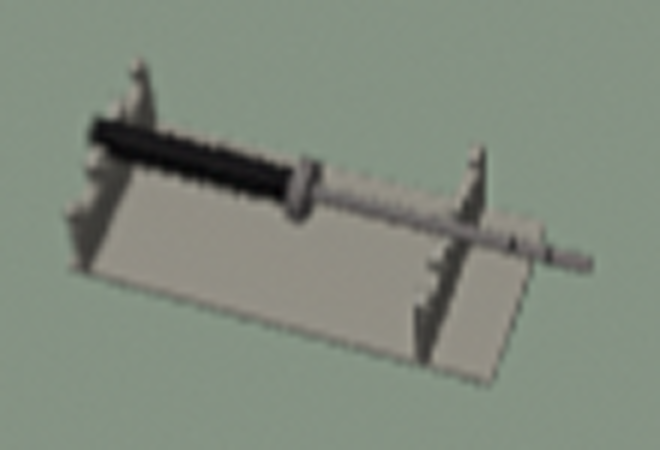

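View pics/cropE.png

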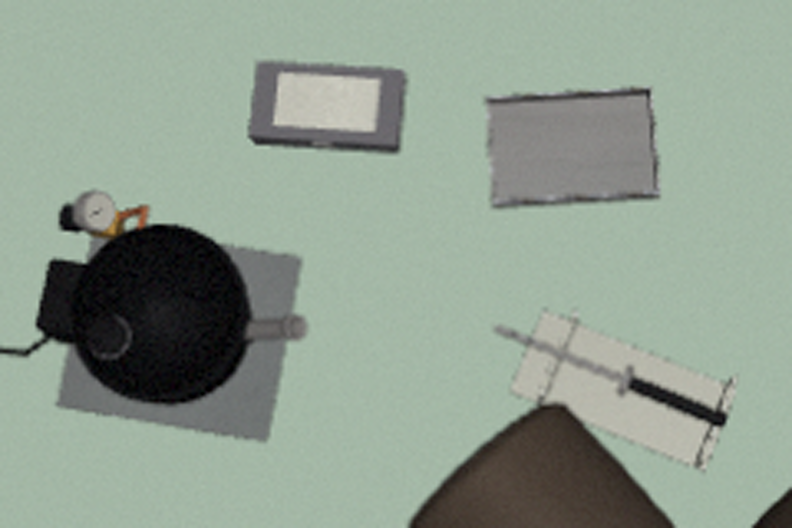

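Tray B at scene (237,287) measures 122×182 mm, which matches the 120×180 mm drip tray. Tray A at (163,140) measures 168×239 mm, so it is the look-alike. Next I'll check the tray crop and fit the dipstick and tube.

```bash
python3 - <<'E'
from h import *
for name in ['scene0','top0']:
    c=load(name);W=cloud(c);z=W[...,2];im=c['pixels'].astype(int);g=im.sum(2)
    # rest region
    near=(np.hypot(W[...,0]-.44,W[...,1]+.165)<.16)
    grip=near&(z>.045)&(z<.09)&(g<150)
    P=W[grip]; m=P.mean(0); u=np.linalg.svd(P-m)[2][0]; u*=np.sign(u[1]); s=(P-m)@u
    print(name,'grip n',len(P),m.round(4),u.round(3),'yaw',np.degrees(np.arctan2(u[1],u[0])).round(1),'ends',(m+u*s.min()).round(3),(m+u*s.max()).round(3))
    # rest base
    b=near&(z>.002)&(z<.014)&(g>300)
    # plate
    reg=(np.hypot(W[...,0]-.51,W[...,1]-.3)<.2)&(z>.003)&(z<.02)
    rect=cv2.minAreaRect((W[reg][:,:2]*1000).astype(np.float32)); print('plate',rect)
    can=(np.hypot(W[...,0]-.49,W[...,1]-.3)<.2)&(z>.17)&(z<.19); 
    print('can',cv2.minEnclosingCircle((W[can][:,:2]*1000).astype(np.float32)), np.nanmedian(W[can],0))
    t=(z>.1)&(z<.18)&(W[...,1]>.05)&(W[...,1]<.225)&(W[...,0]>.35)&(W[...,0]<.6)
    P=W[t]; ii=np.argwhere(t); print('tube n',len(P),'px',ii.min(0),ii.max(0)); 
    for a in np.argsort(P[:,1])[::max(1,len(P)//25)]: print(P[a].round(3),ii[a],g[tuple(ii[a])])
E
```

```text
scene0 grip n 192 [ 0.4155 -0.2315  0.065 ] [ 0.421  0.907 -0.005] yaw 65.1 ends [ 0.394 -0.278  0.065] [ 0.44  -0.178  0.065]
plate ((511.95654296875, 301.60986328125), (392.087890625, 389.7095947265625), 59.031883239746094)
can ((509.5356140136719, 282.3253173828125), 67.60357666015625) [0.51653127 0.27708031 0.17973749]
tube n 767 px [170 325] [212 365]
[0.486 0.132 0.151] [182 325] 323
[0.492 0.144 0.157] [182 330] 164
[0.488 0.15  0.16 ] [180 332] 182
[0.492 0.16  0.143] [184 335] 204
[0.497 0.172 0.118] [190 338] 220
[0.49  0.183 0.127] [186 342] 245
[0.516 0.193 0.118] [195 347] 44
[0.497 0.197 0.119] [189 347] 53
[0.542 0.2   0.118] [203 352] 41
[0.535 0.202 0.121] [200 352] 56
[0.526 0.203 0.138] [194 353] 43
[0.551 0.205 0.115] [206 354] 31
[0.498 0.206 0.144] [184 352] 45
[0.514 0.207 0.148] [188 354] 51
[0.464 0.209 0.118] [179 348] 63
[0.532 0.21  0.151] [193 357] 50
[0.543 0.212 0.158] [195 359] 46
[0.547 0.213 0.133] [201 358] 45
[0.515 0.215 0.164] [185 358] 55
[0.523 0.216 0.161] [188 359] 60
[0.543 0.217 0.157] [195 361] 54
[0.54  0.219 0.167] [192 362] 58
[0.513 0.
[... 647 characters left out ...]
0] 273
[0.491 0.184 0.118] [188 187] 291
[0.49  0.193 0.123] [188 184] 102
[0.527 0.197 0.12 ] [177 183] 80
[0.496 0.199 0.145] [185 181] 9
[0.472 0.201 0.115] [194 182] 43
[0.495 0.202 0.146] [185 180] 50
[0.538 0.204 0.12 ] [174 181] 66
[0.536 0.206 0.129] [174 180] 21
[0.462 0.207 0.117] [197 180] 49
[0.504 0.209 0.166] [181 177] 49
[0.464 0.21  0.121] [196 179] 52
[0.476 0.212 0.164] [190 176] 41
[0.519 0.213 0.159] [177 176] 50
[0.552 0.215 0.116] [170 178] 20
[0.516 0.216 0.161] [178 175] 23
[0.543 0.217 0.155] [170 175] 23
[0.454 0.219 0.145] [198 175] 29
[0.497 0.22  0.172] [183 173] 42
[0.469 0.221 0.165] [192 173] 20
[0.471 0.223 0.173] [191 172] 15
[0.449 0.224 0.116] [201 175] 42
```

View pics/cropB.png

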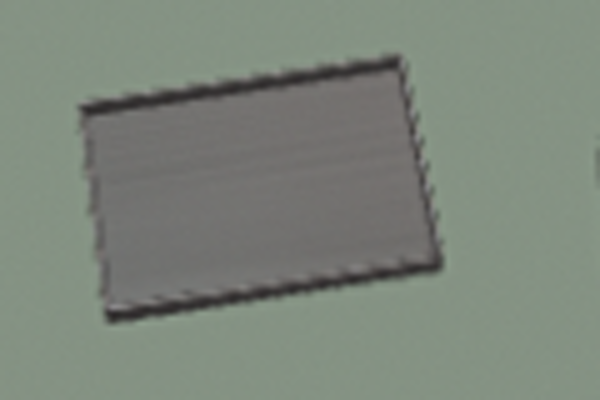

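Crop B shows a plain rectangular steel tray, and its size fits the smaller one, so that is the target. I'll write a planner helper and move above the dipstick.

```bash
cat >> h.py <<'E'
def st():
    s=r.get_state(); return np.array(s['tcp_pos']),Ro.from_euler('xyz',s['eef_rot'],degrees=True),s
def plan(P,R,n,start=None,dec=3,show=True):
    """straight-line plan to (P,R) in n rows -> rounded slide/turn fractions"""
    if start is None: p,Q,_=st()
    else: p,Q=start
    p0=p.copy(); out=[]
    for i in range(n):
        k=n-i
        rv=(Q.inv()*R).as_rotvec()/k; d=Q.inv().apply(P-p)/k
        t=np.round(rv/1.5,dec); s=np.round(d/.1,dec)
        out.append((s.tolist(),t.tolist()))
        p=p+Q.apply(s*.1); Q=Q*Ro.from_rotvec(t*1.5)
    if show:
        for i in range(0,n,8):
            o=out[i:i+8]
            print('"slide":',[a for a,b in o]); print('"turn":',[b for a,b in o])
        print('end',p.round(4),'max',max(np.linalg.norm(a)*100 for a,b in out).round(1),'mm',max(np.linalg.norm(b)*1.5*57.3 for a,b in out).round(2),'deg')
    return p,Q
E
python3 - <<'E'
from h import *
plan(np.array([.4165,-.2225,.22]),Ro.from_euler('xyz',[180,0,-114],degrees=True),14)
E
```

```text
"slide": [[-0.21, 0.218, 0.014], [-0.221, 0.206, 0.014], [-0.231, 0.194, 0.014], [-0.241, 0.182, 0.015], [-0.25, 0.169, 0.014], [-0.259, 0.156, 0.015], [-0.267, 0.142, 0.014], [-0.274, 0.127, 0.015]]
"turn": [[0.0, 0.0, -0.035], [0.0, 0.0, -0.035], [0.0, 0.0, -0.035], [0.0, 0.0, -0.035], [0.0, 0.0, -0.035], [0.0, 0.0, -0.036], [0.0, 0.0, -0.035], [0.0, 0.0, -0.036]]
"slide": [[-0.28, 0.112, 0.014], [-0.286, 0.098, 0.015], [-0.291, 0.082, 0.014], [-0.295, 0.067, 0.015], [-0.297, 0.051, 0.014], [-0.3, 0.035, 0.015]]
"turn": [[0.0, 0.0, -0.035], [0.0, 0.0, -0.036], [0.0, 0.0, -0.035], [0.0, 0.0, -0.036], [0.0, 0.0, -0.035], [0.001, 0.0, -0.036]]
end [ 0.4164 -0.2225  0.22  ] max 30.3 mm 3.1 deg
```

>>> apply_moves(slide=[[-0.21,0.218,0.014],[-0.221,0.206,0.014],[-0.231,0.194,0.014],[-0.241,0.182,0.015],[-0.25,0.169,0.014],[-0.259,0.156,0.015],[-0.267,0.142,0.014],[-0.274,0.127,0.015]], turn=[[0.0,0.0,-0.035],[0.0,0.0,-0.035],[0.0,0.0,-0.035],[0.0,0.0,-0.035],[0.0,0.0,-0.035],[0.0,0.0,-0.036],[0.0,0.0,-0.035],[0.0,0.0,-0.036]], jaw=[0,0,0,0,0,0,0,0])

```text
time_s: 0.95
tcp_pos: [0.3535, -0.3914, 0.2289]
eef_rot: [180.0, 0.0, -132.2]
contact_force: [0.5, -0.2, 0.4]
gripper_width: 0.088
```

>>> apply_moves(slide=[[-0.28,0.112,0.014],[-0.286,0.098,0.015],[-0.291,0.082,0.014],[-0.295,0.067,0.015],[-0.297,0.051,0.014],[-0.3,0.035,0.015],[0,0,0],[0,0,0]], turn=[[0.0,0.0,-0.035],[0.0,0.0,-0.036],[0.0,0.0,-0.035],[0.0,0.0,-0.036],[0.0,0.0,-0.035],[0.001,0.0,-0.036],[0,0,0],[0,0,0]], jaw=[0,0,0,0,0,0,0,0])

```text
time_s: 1.75
tcp_pos: [0.4166, -0.2222, 0.2203]
eef_rot: [-179.9, -0.0, -113.9]
contact_force: [1.2, 0.7, 0.7]
gripper_width: 0.0873
```

```bash
python3 - <<'E'
from h import *
c=snap('wrist','w1'); s=snap('scene','s1'); print(st()[2])
E
```

```text
{'time_s': 1.85, 'joints': array([-4.20092790e+00,  1.97959413e+00, -2.57609434e+01,  3.50814736e-02,
       -6.21917397e+01, -1.98295403e+01]), 'qd': array([-0.70345712,  0.05593436,  0.06687952, -0.0908462 ,  0.00661715,
       -0.03201226]), 'joint_torque': array([ 5.40507082e-01, -3.05652559e+01,  2.75910115e+01,  6.57634646e+00,
        1.87431491e-02, -2.77321869e-04]), 'tcp_pos': array([ 0.41635814, -0.22309656,  0.22031308]), 'eef_rot': array([-1.79925764e+02, -6.23668644e-03, -1.14014125e+02]), 'contact_force': array([0.80852179, 0.23603536, 1.10472519]), 'moment': array([0.01513041, 0.10171853, 0.02195426]), 'gripper_width': 0.08764980486939633}
```

View pics/w1.png

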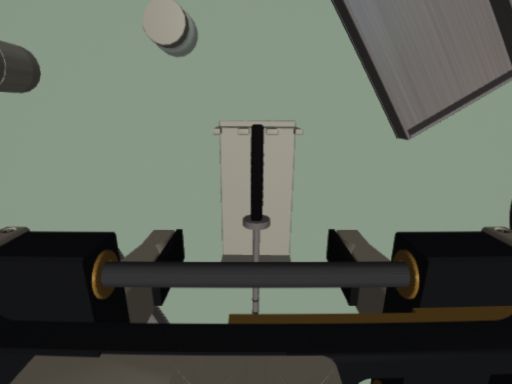

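View pics/s1.png

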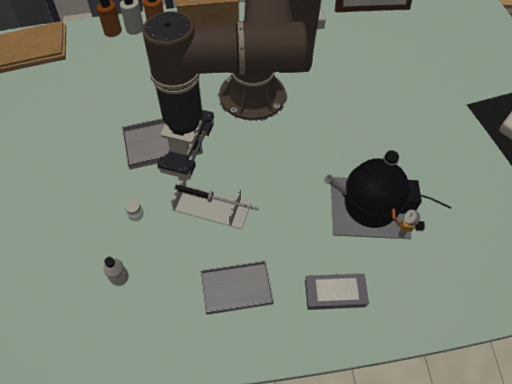

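The wrist view shows the dipstick upright at column 257, with the grip on rows 125–220 and the collar at row 222. It is nearly in line with the tool.

```bash
python3 - <<'E'
from h import *
c=load('w1');W=cloud(c);z=W[...,2];g=c['pixels'].astype(int).sum(2)
print('bench',np.nanmedian(z[30:110,50:140]),np.nanmedian(z[140:200,100:190]))
def fit(m):
    P=W[m]; mm=P.mean(0); u=np.linalg.svd(P-mm)[2][0]; u*=np.sign(u[1]); s=(P-mm)@u
    print(len(P),mm.round(4),'yaw',np.degrees(np.arctan2(u[1],u[0])).round(2),'uz',u[2].round(3),'ends',(mm+u*s.min()).round(4),(mm+u*s.max()).round(4)); return mm,u
roi=np.zeros(z.shape,bool); roi[118:262,225:290]=1
fit(roi&(z>.05)&(g<140)&(W[...,2]<.09))
rod=roi.copy(); rod[:232]=0; fit(rod&(z>.045)&(z<.075))
a=roi&(z>.045)&(z<.09); fit(a)
col=roi.copy(); col[:212]=0; col[232:]=0
P=W[col&(z>.06)]; print('collar top',P[P[:,2].argmax()], P[:,:2].mean(0))
for row in range(120,262,10):
    m=a[row]; 
    if m.any(): print(row,np.where(m)[0][[0,-1]],W[row][m].mean(0).round(4))
E
```

```text
bench -0.0006709219720846228 -0.0007165377166420911
1101 [ 0.4115 -0.2351  0.0677] yaw 65.37 uz -0.009 ends [ 0.3903 -0.2815  0.0682] [ 0.4341 -0.1858  0.0673]
209 [ 0.4477 -0.1547  0.0602] yaw 65.94 uz -0.009 ends [ 0.4398 -0.1724  0.0604] [ 0.4558 -0.1365  0.0601]
2019 [ 0.4152 -0.2254  0.0645] yaw 65.24 uz 0.023 ends [ 0.3892 -0.2819  0.0631] [ 0.4561 -0.1368  0.0667]
collar top [ 0.43725479 -0.18100414  0.07413301] [ 0.43323491 -0.1858465 ]
130 [225 289] [ 0.3929 -0.2764  0.0557]
140 [252 263] [ 0.396  -0.2676  0.068 ]
150 [252 263] [ 0.4001 -0.2582  0.0678]
160 [251 263] [ 0.4049 -0.2488  0.0667]
170 [251 263] [ 0.4092 -0.2391  0.0674]
180 [251 263] [ 0.4135 -0.2293  0.0679]
190 [251 262] [ 0.4184 -0.2194  0.068 ]
200 [251 262] [ 0.423  -0.2091  0.068 ]
210 [251 262] [ 0.4277 -0.1985  0.0677]
220 [243 270] [ 0.4329 -0.1867  0.0649]
230 [253 259] [ 0.4391 -0.1741  0.0604]
240 [253 259] [ 0.4442 -0.1625  0.0602]
250 [253 259] [ 0.4494 -0.1508  0.0604]
260 [253 259] [ 0.4548 -0.1387  0.0604]
```

```bash
python3 - <<'E'
from h import *
plan(np.array([.4162,-.2247,.053]),Ro.from_euler('xyz',[180,0,-114.4],degrees=True),8)
E
```

```text
"slide": [[0.002, -0.0, 0.209], [0.002, -0.0, 0.209], [0.002, -0.0, 0.209], [0.002, -0.001, 0.209], [0.002, -0.0, 0.209], [0.002, -0.001, 0.209], [0.002, -0.0, 0.21], [0.001, -0.001, 0.209]]
"turn": [[-0.0, -0.0, 0.001], [-0.0, -0.0, 0.0], [-0.0, -0.0, 0.001], [-0.0, -0.0, 0.0], [-0.0, -0.0, 0.001], [-0.0, -0.0, 0.0], [-0.0, -0.0, 0.001], [-0.001, -0.0, 0.0]]
end [ 0.4162 -0.2247  0.053 ] max 21.0 mm 0.09 deg
```

>>> apply_moves(slide=[[0.002,0,0.209],[0.002,0,0.209],[0.002,0,0.209],[0.002,-0.001,0.209],[0.002,0,0.209],[0.002,-0.001,0.209],[0.002,0,0.21],[0.001,-0.001,0.209]], turn=[[0,0,0.001],[0,0,0],[0,0,0.001],[0,0,0],[0,0,0.001],[0,0,0],[0,0,0.001],[0,0,0]], jaw=[0,0,0,0,0,0,0,0])

```text
time_s: 2.65
tcp_pos: [0.4161, -0.2254, 0.0522]
eef_rot: [-179.9, -0.0, -114.4]
contact_force: [-0.2, 0.6, 0.2]
gripper_width: 0.0878
```

>>> apply_moves(slide=[[0,0,0],[0,0,0],[0,0,0],[0,0,0],[0,0,0],[0,0,0],[0,0,0],[0,0,0]], turn=[[0,0,0],[0,0,0],[0,0,0],[0,0,0],[0,0,0],[0,0,0],[0,0,0],[0,0,0]], jaw=[0,0.4,0.7,1,1,1,1,1], newtons=45)

```text
time_s: 3.45
tcp_pos: [0.4165, -0.2244, 0.0532]
eef_rot: [-179.9, 0.0, -114.3]
contact_force: [0.3, -0.9, 0.7]
gripper_width: 0.0371
```

```bash
python3 - <<'E'
from h import *
c=snap('wrist','w2'); s=snap('scene','s2'); print(st()[2])
E
```

```text
{'time_s': 3.55, 'joints': array([ -4.36864003,  14.07009645, -37.93103143,   0.04863608,
       -37.91877312, -19.98891251]), 'qd': array([-0.00607437,  0.15287365,  0.01309474,  0.01018539, -0.14159166,
       -0.0127294 ]), 'joint_torque': array([-9.38785925e-04, -3.93080735e+01,  1.92183226e+01,  4.58719254e+00,
        1.13774530e-02,  5.84962368e-05]), 'tcp_pos': array([ 0.41642448, -0.22436213,  0.05308365]), 'eef_rot': array([-1.79914500e+02, -7.61352671e-04, -1.14319206e+02]), 'contact_force': array([ 0.15168411, -0.50651455, -0.12804732]), 'moment': array([0.00155458, 0.08329974, 0.00700423]), 'gripper_width': 0.02935872833568564}
```

View pics/w2.png

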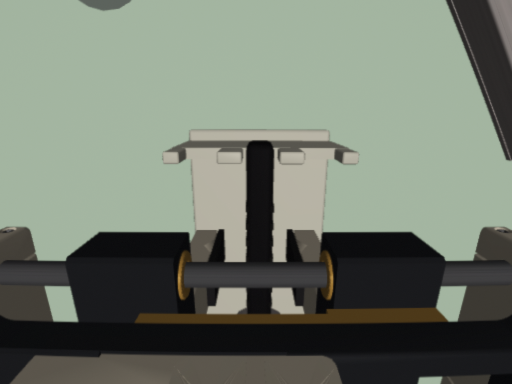

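Still closing and well centred on the grip, so I'll let it finish.

>>> apply_moves(slide=[[0,0,0],[0,0,0],[0,0,0],[0,0,0],[0,0,0],[0,0,0],[0,0,0]], turn=[[0,0,0],[0,0,0],[0,0,0],[0,0,0],[0,0,0],[0,0,0],[0,0,0]], jaw=[1,1,1,1,1,1,1])

```text
time_s: 4.25
tcp_pos: [0.4164, -0.2244, 0.053]
eef_rot: [-179.9, -0.0, -114.3]
contact_force: [0.1, -0.0, -0.6]
gripper_width: 0.0127
```

```bash
python3 - <<'E'
from h import *
print(st()[2])
p,R,_=st()
plan(np.array([.4165,-.2244,.26]),R,8)
E
```

```text
{'time_s': 4.25, 'joints': array([ -4.37462237,  14.07696014, -37.9349458 ,   0.04946622,
       -37.91334234, -19.9900885 ]), 'qd': array([-0.05286964,  0.08935818, -0.06758052, -0.00265569, -0.00231164,
        0.00365832]), 'joint_torque': array([ 6.45159627e-02, -3.95790982e+01,  1.95689732e+01,  4.68106136e+00,
        9.49164829e-02, -1.09540857e-02]), 'tcp_pos': array([ 0.41637031, -0.22440648,  0.05301409]), 'eef_rot': array([-1.79919353e+02, -3.06111453e-03, -1.14325707e+02]), 'contact_force': array([ 0.13198253, -0.00084016, -0.59358422]), 'moment': array([0.07651835, 0.15992069, 0.01855784]), 'gripper_width': 0.012738406921521499}
"slide": [[-0.0, -0.001, -0.259], [-0.0, -0.0, -0.259], [-0.0, -0.001, -0.259], [-0.0, -0.0, -0.259], [-0.0, -0.001, -0.258], [-0.0, -0.0, -0.259], [-0.0, -0.001, -0.258], [-0.0, -0.0, -0.259]]
"turn": [[0.0, 0.0, 0.0], [0.0, 0.0, 0.0], [0.0, 0.0, 0.0], [0.0, 0.0, 0.0], [0.0, 0.0, 0.0], [0.0, 0.0, 0.0], [0.0, 0.0, 0.0], [0.0, 0.0, 0.0]]
end [ 0.4165 -0.2244  0.26  ] max 25.9 mm 0.0 deg
```

Gripped, with the width reading 12.7 mm against the 13 mm grip. I'll lift straight up, then go over the tube for a close wrist view of the mouth.

>>> apply_moves(slide=[[0,0,-0.15],[0,0,-0.25],[0,0,-0.35],[0,0,-0.4],[0,0,-0.4],[0,0,-0.4],[0,0,-0.4],[0,0,-0.4]], turn=[[0,0,0],[0,0,0],[0,0,0],[0,0,0],[0,0,0],[0,0,0],[0,0,0],[0,0,0]], jaw=[1,1,1,1,1,1,1,1])

```text
time_s: 5.05
tcp_pos: [0.4156, -0.2241, 0.3298]
eef_rot: [-179.9, 0.0, -114.3]
contact_force: [1.1, -0.1, -1.0]
gripper_width: 0.0126
```

```bash
python3 - <<'E'
from h import *
plan(np.array([.50,.21,.34]),Ro.from_euler('xyz',[180,0,-100],degrees=True),14)
E
```

```text
"slide": [[-0.307, 0.073, -0.007], [-0.309, 0.067, -0.007], [-0.31, 0.062, -0.007], [-0.311, 0.056, -0.007], [-0.312, 0.05, -0.007], [-0.313, 0.045, -0.008], [-0.313, 0.039, -0.007], [-0.314, 0.034, -0.008]]
"turn": [[-0.0, 0.0, -0.012], [-0.0, 0.0, -0.012], [-0.0, 0.0, -0.012], [-0.0, -0.0, -0.012], [-0.0, -0.0, -0.012], [-0.0, -0.0, -0.012], [-0.0, -0.0, -0.012], [-0.0, -0.0, -0.012]]
"slide": [[-0.315, 0.028, -0.007], [-0.315, 0.022, -0.008], [-0.315, 0.016, -0.007], [-0.316, 0.011, -0.008], [-0.316, 0.005, -0.007], [-0.315, 0.0, -0.008]]
"turn": [[-0.0, -0.0, -0.012], [-0.0, -0.0, -0.012], [-0.0, -0.0, -0.012], [-0.0, -0.0, -0.012], [-0.001, -0.0, -0.011], [-0.0, -0.0, -0.012]]
end [0.5  0.21 0.34] max 31.6 mm 1.03 deg
```

>>> apply_moves(slide=[[-0.307,0.073,-0.007],[-0.309,0.067,-0.007],[-0.31,0.062,-0.007],[-0.311,0.056,-0.007],[-0.312,0.05,-0.007],[-0.313,0.045,-0.008],[-0.313,0.039,-0.007],[-0.314,0.034,-0.008]], turn=[[0,0,-0.012],[0,0,-0.012],[0,0,-0.012],[0,0,-0.012],[0,0,-0.012],[0,0,-0.012],[0,0,-0.012],[0,0,-0.012]], jaw=[1,1,1,1,1,1,1,1])

```text
time_s: 5.85
tcp_pos: [0.4641, 0.0252, 0.3337]
eef_rot: [-179.9, -0.0, -106.0]
contact_force: [0.1, 0.0, -0.7]
gripper_width: 0.0124
```

>>> apply_moves(slide=[[-0.315,0.028,-0.007],[-0.315,0.022,-0.008],[-0.315,0.016,-0.007],[-0.316,0.011,-0.008],[-0.316,0.005,-0.007],[-0.315,0,-0.008],[0,0,0],[0,0,0]], turn=[[0,0,-0.012],[0,0,-0.012],[0,0,-0.012],[0,0,-0.012],[0,0,-0.011],[0,0,-0.012],[0,0,0],[0,0,0]], jaw=[1,1,1,1,1,1,1,1])

```text
time_s: 6.65
tcp_pos: [0.5003, 0.2104, 0.3375]
eef_rot: [-180.0, -0.1, -99.9]
contact_force: [-0.6, -0.4, -0.4]
gripper_width: 0.0125
```

```bash
python3 - <<'E'
from h import *
c=snap('wrist','w3'); s=snap('scene','s3');t=snap('top','t3'); print(st()[:2])
E
```

```text
(array([0.50032417, 0.20915537, 0.3382615 ]), Rotation.from_matrix(array([[-1.73747377e-01, -9.84789356e-01,  1.33135251e-03],
                            [-9.84790191e-01,  1.73746713e-01, -6.00090053e-04],
                            [ 3.59644174e-04, -1.41536697e-03, -9.99998934e-01]])))
```

View pics/w3.png

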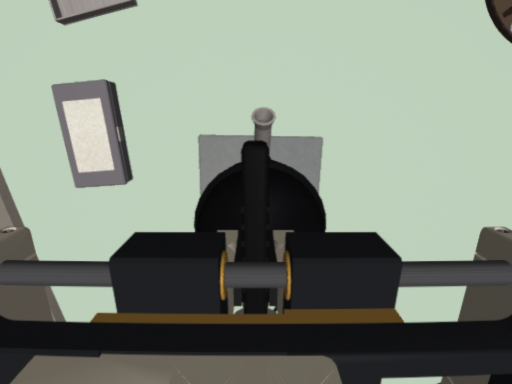

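View pics/s3.png

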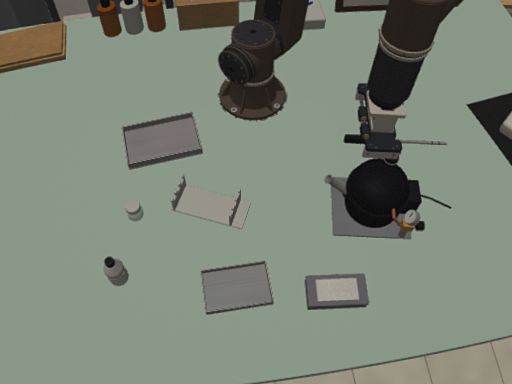

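The wrist view shows the tube mouth at (264,117), the plate edge along row 136 and the grip rear at (256,148). The dipstick is held straight.

```bash
python3 - <<'E'
from h import *
c=load('w3');W=cloud(c)
x0,y0,x1,y1=190,90,335,220
cv2.imwrite('pics/w3c.png',cv2.resize(c['pixels'][95:165,215:315],None,fx=8,fy=8,interpolation=cv2.INTER_CUBIC))
z=W[...,2]; print('bench',np.nanmedian(z[20:80,150:400]))
cam=-cv2.Rodrigues(np.array(c['rvec'],float))[0].T@np.array(c['tvec'],float).ravel(); print('cam',cam)
# tube points
m=np.zeros(z.shape,bool); m[104:150,245:285]=1
m&=(z>.05)&(z<.2)
for row in range(106,150,3):
    k=m[row]
    if k.any(): cc=np.where(k)[0]; print(row,cc[0],cc[-1],W[row,cc[0]].round(4),W[row,cc[-1]].round(4),'med',np.median(W[row][k],0).round(4))
p=(z>.003)&(z<.016); p[:120]=0;p[215:]=0;p[:,:190]=0;p[:,330:]=0
# plate front edge
e=[]
for col in list(range(205,245))+list(range(285,318)):
    rr=np.where(p[:,col])[0]
    if len(rr): e.append(W[rr[0],col])
e=np.array(e); mm=e.mean(0); u=np.linalg.svd(e[:,:2]-mm[:2])[2][0]; print('front edge',mm,u,np.degrees(np.arctan2(u[1],u[0])), e[0],e[-1])
for row in (140,150,160):
    cc=np.where(p[row])[0]; print(row,cc[0],cc[-1],W[row,cc[0]].round(4),W[row,cc[-1]].round(4))
E
```

```text
bench -0.0007951255021197002
cam [0.48847526 0.13422878 0.48095497]
109 255 270 [0.4881 0.1297 0.1497] [0.4716 0.1326 0.1501] med [0.4798 0.1312 0.1494]
112 253 273 [0.4908 0.1326 0.1531] [0.469  0.1364 0.1528] med [0.4797 0.1345 0.1491]
115 252 274 [0.4924 0.1355 0.1564] [0.4685 0.1397 0.1551] med [0.4802 0.1377 0.148 ]
118 252 274 [0.493  0.1386 0.1586] [0.4693 0.1428 0.1591] med [0.4807 0.141  0.1469]
121 254 272 [0.4913 0.1421 0.1607] [0.472  0.1455 0.1618] med [0.4812 0.1444 0.1459]
124 255 271 [0.4909 0.1456 0.1563] [0.4733 0.1487 0.1557] med [0.4823 0.1468 0.1639]
127 255 270 [0.4915 0.1493 0.146 ] [0.4746 0.1521 0.1477] med [0.4833 0.15   0.1578]
130 255 270 [0.4921 0.1527 0.1437] [0.475  0.1557 0.1439] med [0.4837 0.1536 0.1522]
133 255 270 [0.4928 0.1563 0.1402] [0.4754 0.1594 0.1394] med [0.4842 0.1571 0.1482]
136 255 269 [0.4934 0.16   0.1367] [0.4771 0.1625 0.1407] med [0.4853 0.1606 0.1449]
139 255 270 [0.494  0.1636 0.1344] [0.4763 0.1667 0.1343] med [0.4853 0.1644 0.141 ]
142 267 270 [0.4805 0.1694 0.137 ] [0.4767 0.1708 0.1287] med [0.4786 0.1701 0.133 ]
145 268 270 [0.4797 0.1737 0.1312] [0.477  0.1753 0.1216] med [0.4785 0.1743 0.1284]
148 269 269 [0.4788 0.1788 0.121 ] [0.4788 0.1788 0.121 ] med [0.4788 0.1788 0.121 ]
front edge [0.41588152 0.18280002 0.01573165] [1. 0.] 0.0 [0.41588152 0.18280002 0.01573165] [0.41588152 0.18280002 0.01573165]Traceback (most recent call last):
  File "<stdin>", line 21, in <module>
IndexError: index 0 is out of bounds for axis 0 with size 0
```

View pics/w3c.png

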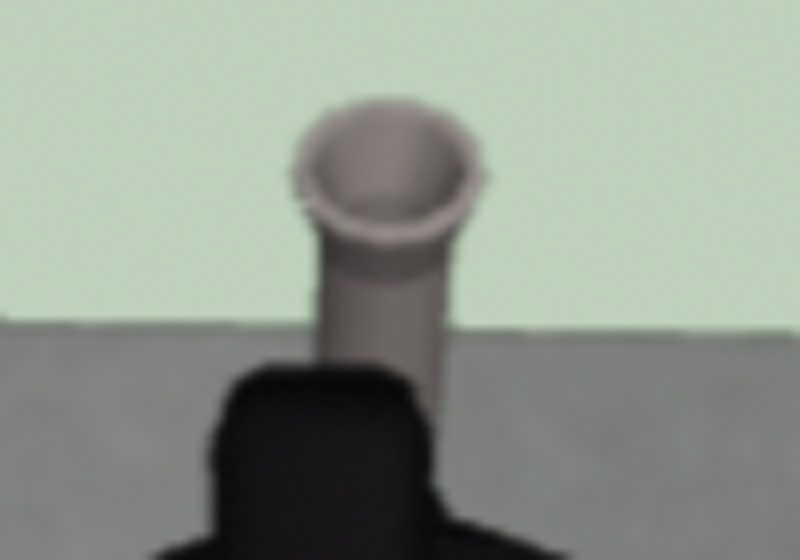

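```bash
cat >> h.py <<'E'
def ray(c,uv,z):
    K=np.array([[c['fx'],0,c['cx']],[0,c['fy'],c['cy']],[0,0,1]])
    p=cv2.undistortPoints(np.array(uv,float).reshape(-1,1,2),K,np.array(c['dist_coeffs'],float)).reshape(-1,2)
    R=cv2.Rodrigues(np.array(c['rvec'],float))[0]; t=np.array(c['tvec'],float).ravel()
    d=np.c_[p,np.ones(len(p))]@R; o=-R.T@t
    return o+d*((z-o[2])/d[:,2])[:,None]
E
python3 - <<'E'
from h import *
c=load('w3');W=cloud(c);z=W[...,2];im=c['pixels'].astype(int)
print('plate z',np.nanmedian(z[140:160,205:235]),np.nanmedian(z[140:160,290:315]))
pl=(im[...,1]-im[...,2]<12)&(im[...,1]<170)
zt=np.nanmedian(z[140:155,205:235])+.0008
def line(P,name):
    m=P.mean(0);u=np.linalg.svd((P-m)[:,:2])[2][0];print(name,m.round(4),np.degrees(np.arctan2(u[1],u[0])).round(2),'res',np.std((P-m)[:,:2]@np.array([-u[1],u[0]])).round(5))
    return m,u
G=im[...,1].astype(float)
f=[]
for col in list(range(206,248))+list(range(280,316)):
    s=G[128:145,col]; k=np.argmin(np.diff(s)); 
    th=(s[:5].mean()+s[-5:].mean())/2; i=np.argmax(s<th); sub=128+i-1+(s[i-1]-th)/(s[i-1]-s[i]); f.append((col,sub))
F=ray(c,f,zt); mf,uf=line(F,'front')
for nm,lo,hi in (('L',190,208),('R',312,332)):
    f=[]
    for row in range(142,180):
        s=G[row,lo:hi]; 
        if nm=='R': s=s[::-1]
        th=(s[:4].mean()+s[-4:].mean())/2; i=np.argmax(s<th); sub=i-1+(s[i-1]-th)/(s[i-1]-s[i])
        f.append((lo+sub if nm=='L' else hi-1-sub,row))
    m,u=line(ray(c,f,zt),nm)
    if nm=='L': mL=m
    else: mR=m
print('width',np.linalg.norm((mL-mR)[:2]))
# rim ellipse: threshold of bright bg vs. tube
for uv in [(263.3,115.8),(263.8,116.3)]: print('rim c',ray(c,[uv],.157))
print('left/right rim', ray(c,[(251.5,116.5),(275.2,116.5)],.157))
E
```

```text
plate z 0.021197591460366767 0.021105153830146522
front [0.4881 0.1684 0.0221] 169.18 res 0.0009
L [0.5922 0.1913 0.0221] 78.98 res 0.0003
R [0.3964 0.2256 0.0221] 79.01 res 0.00027
width 0.19874895925595096
rim c [[0.4803467  0.13849307 0.157     ]]
rim c [[0.47989309 0.13911231 0.157     ]]
left/right rim [[0.49325114 0.13698718 0.157     ]
 [0.46757623 0.1414766  0.157     ]]
```

Compressor yaw is 79°, and two independent estimates put the mouth at (0.4805, 0.138, 0.157). The measured plate width of 199 mm fits the given 200. Now I'll check how the dipstick sits in the grip against the scene and top views.

```bash
python3 - <<'E'
from h import *
p=np.array([0.5003,0.2095,0.3380]); R=Ro.from_euler('xyz',[180,0,-99.95],degrees=True)
o=p+R.apply([-.0502,0,-.005]); ax=R.apply([-1,0,0])
pts={k:o+ax*v for k,v in dict(rear=-.113,colb=-.008,org=0,m1=.1,m2=.118,tip=.14).items()}
for n,(a,b,cc,d) in {'s3':(125,165,335,460),'t3':(150,260,90,230),'w3':(95,165,215,315)}.items():
    c=load(n); im=cv2.resize(c['pixels'][a:b,cc:d],None,fx=6,fy=6,interpolation=cv2.INTER_CUBIC)
    for k,P in pts.items():
        uv=proj(c,[P])[0]; print(n,k,uv.round(1))
        q=((uv-[cc,a]+.5)*6).astype(int); cv2.circle(im,tuple(map(int,q)),3,(0,0,255),-1)
    cv2.imwrite('pics/%s_o.png'%n,cv2.resize(im,None,fx=min(1,800/im.shape[1]),fy=min(1,800/im.shape[1])))
E
```

```text
s3 rear [343.5 138. ]
s3 colb [387. 140.]
s3 org [390.2 140.2]
s3 m1 [430.4 142.3]
s3 m2 [437.5 142.7]
s3 tip [446.1 143.2]
t3 rear [187.  172.3]
t3 colb [150.9 167.2]
t3 org [148.2 166.9]
t3 m1 [114.9 162.2]
t3 m2 [109.  161.4]
t3 tip [101.9 160.4]
w3 rear [258.2 142.1]
w3 colb [257.6 323.6]
w3 org [257.6 334.6]
w3 m1 [257.2 447.1]
w3 m2 [257.1 463.3]
w3 tip [257.  481.6]
```

View pics/s3_o.png

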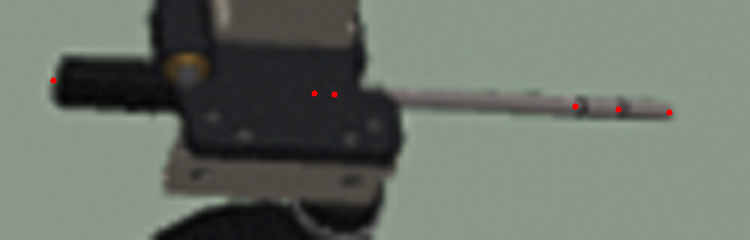

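View pics/t3_o.png

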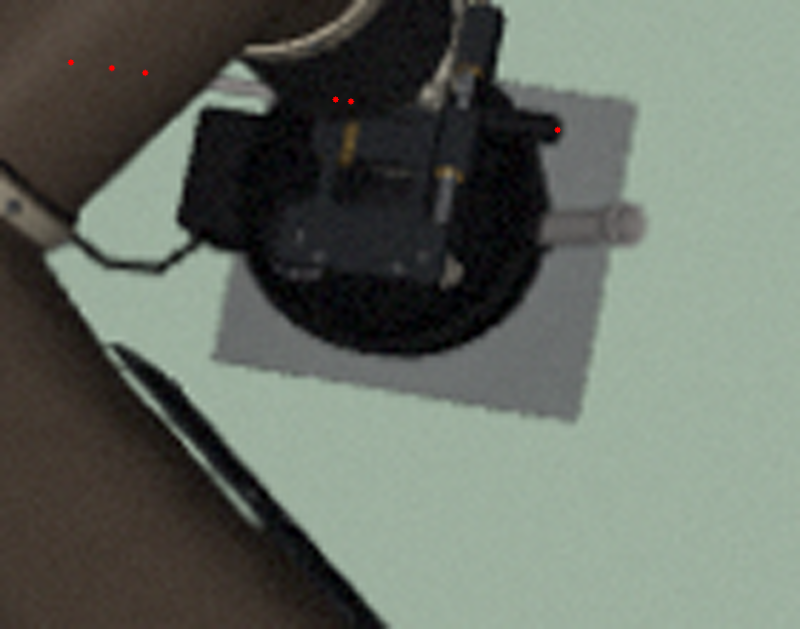

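The overlay fits within about 1 px, or roughly 1 mm further out along the axis, and the dipstick is held straight. I'll move to the pre-insert pose with the tip 40 mm outside the mouth, in two legs.

```bash
cat >> h.py <<'E'
M=np.array([.4805,.138,.157]); YAW=79.0
def tubeR(yaw=YAW): return Ro.from_euler('xyz',[180,-45,yaw-180],degrees=True)
OFF=np.array([-.051,0,-.005])
def tcp_for(gap,M=M,yaw=YAW):   # gap: dipstick origin above mouth along tube z
    R=tubeR(yaw); return M+R.apply([gap,0,0])-R.apply(OFF),R
E
python3 - <<'E'
from h import *
p1=plan(np.array([.475,.05,.345]),Ro.from_euler('xyz',[180,0,-100.5],degrees=True),6)
P,R=tcp_for(.18); print(P,R.as_euler('xyz',degrees=True))
plan(P,R,10,start=p1)
E
```

```text
"slide": [[0.269, -0.005, -0.011], [0.268, -0.005, -0.011], [0.269, -0.005, -0.011], [0.268, -0.006, -0.011], [0.269, -0.006, -0.011], [0.268, -0.006, -0.012]]
"turn": [[-0.0, -0.0, 0.001], [-0.0, -0.0, 0.001], [-0.0, -0.0, 0.001], [-0.0, -0.0, 0.001], [-0.0, -0.0, 0.001], [-0.001, -0.0, 0.001]]
end [0.475 0.05  0.345] max 26.9 mm 0.12 deg
[ 0.44865833 -0.0258112   0.31680613] [ 180.  -45. -101.]
"slide": [[0.079, 0.012, 0.028], [0.077, 0.012, 0.034], [0.074, 0.012, 0.04], [0.071, 0.012, 0.046], [0.067, 0.012, 0.051], [0.063, 0.012, 0.057], [0.058, 0.012, 0.061], [0.053, 0.011, 0.066]]
"turn": [[-0.0, 0.052, 0.001], [-0.0, 0.052, 0.0], [-0.0, 0.052, 0.001], [-0.0, 0.052, 0.0], [-0.0, 0.053, 0.0], [-0.0, 0.052, 0.001], [-0.001, 0.053, 0.0], [-0.0, 0.052, 0.001]]
"slide": [[0.047, 0.011, 0.069], [0.042, 0.012, 0.073]]
"turn": [[-0.001, 0.053, 0.0], [-0.0, 0.052, 0.001]]
end [ 0.4486 -0.0258  0.3168] max 8.6 mm 4.56 deg
```

>>> apply_moves(slide=[[0.269,-0.005,-0.011],[0.268,-0.005,-0.011],[0.269,-0.005,-0.011],[0.268,-0.006,-0.011],[0.269,-0.006,-0.011],[0.268,-0.006,-0.012]], turn=[[0,0,0.001],[0,0,0.001],[0,0,0.001],[0,0,0.001],[0,0,0.001],[0,0,0.001]], jaw=[1,1,1,1,1,1])

```text
time_s: 7.4
tcp_pos: [0.4746, 0.0488, 0.3454]
eef_rot: [-179.9, 0.0, -100.5]
contact_force: [0.4, -0.6, -1.1]
gripper_width: 0.012
```

>>> apply_moves(slide=[[0.079,0.012,0.028],[0.077,0.012,0.034],[0.074,0.012,0.04],[0.071,0.012,0.046],[0.067,0.012,0.051],[0.063,0.012,0.057],[0.058,0.012,0.061],[0.053,0.011,0.066]], turn=[[0,0.052,0.001],[0,0.052,0],[0,0.052,0.001],[0,0.052,0],[0,0.053,0],[0,0.052,0.001],[0,0.053,0],[0,0.052,0.001]], jaw=[1,1,1,1,1,1,1,1])

```text
time_s: 8.2
tcp_pos: [0.454, -0.0109, 0.3228]
eef_rot: [-179.7, -36.0, -101.0]
contact_force: [0.5, -0.5, -1.1]
gripper_width: 0.0129
```

>>> apply_moves(slide=[[0.047,0.011,0.069],[0.042,0.012,0.073],[0,0,0],[0,0,0]], turn=[[0,0.053,0],[0,0.052,0.001],[0,0,0],[0,0,0]], jaw=[1,1,1,1])

```text
time_s: 8.6
tcp_pos: [0.4491, -0.0252, 0.3168]
eef_rot: [-179.7, -44.9, -101.1]
contact_force: [-0.4, -0.6, -1.6]
gripper_width: 0.013
```

```bash
cat >> h.py <<'E'
def overlay(n,tag,box,f,M=M,yaw=YAW):
    c=snap(n,tag); p,R,s=st(); a,b,cc,d=box
    im=cv2.resize(c['pixels'][a:b,cc:d],None,fx=f,fy=f,interpolation=cv2.INTER_CUBIC)
    o=p+R.apply(OFF); ax=R.apply([-1,0,0]); zt=tubeR(yaw).apply([1,0,0])
    def dot(P,col):
        q=((proj(c,[P])[0]-[cc,a]+.5)*f); cv2.circle(im,(int(q[0]),int(q[1])),2,col,-1)
    for v in (-.113,0,.1,.118,.14): dot(o+ax*v,(0,0,255))
    dot(M,(0,255,0)); dot(M-zt*.04,(0,255,0))
    e=np.cross(zt,[0,0,1]); e/=np.linalg.norm(e); g=np.cross(e,zt)
    for t in np.arange(0,2*np.pi,.35): dot(M+.0135*(e*np.cos(t)+g*np.sin(t)),(255,255,0))
    cv2.imwrite('pics/%s_o.png'%tag,im)
    return c
E
python3 - <<'E'
from h import *
print(st()[2]); print(tcp_for(.18))
overlay('scene','s4',(130,210,260,360),7); overlay('top','t4',(140,230,170,270),7)
E
```

```text
{'time_s': 8.6, 'joints': array([ 43.20703449,   9.5783968 , -27.68188491,  24.59357545,
       -91.37724784, -62.33361905]), 'qd': array([-0.14987976, -1.06776614,  1.07503559, -0.0464029 , -0.09552513,
        0.01027701]), 'joint_torque': array([  0.20349013, -37.29191065,  24.09947813,   6.65107593,
        -2.36758925,  -0.09759394]), 'tcp_pos': array([ 0.44911963, -0.02521536,  0.31678312]), 'eef_rot': array([-179.6565527 ,  -44.85093759, -101.12847702]), 'contact_force': array([-0.44622578, -0.62228567, -1.57113018]), 'moment': array([ 2.52629865, -0.38421818,  0.05463044]), 'gripper_width': 0.012981691514425348}
(array([ 0.44865833, -0.0258112 ,  0.31680613]), Rotation.from_matrix(array([[-1.34922335e-01, -9.81627183e-01, -1.34922335e-01],
                            [-6.94115238e-01,  1.90808995e-01, -6.94115238e-01],
                            [ 7.07106781e-01,  1.11022302e-16, -7.07106781e-01]])))
```

View pics/s4_o.png

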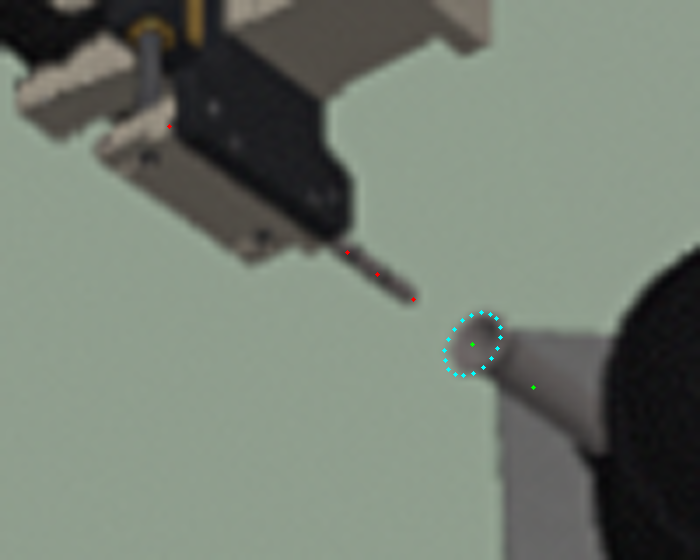

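View pics/t4_o.png

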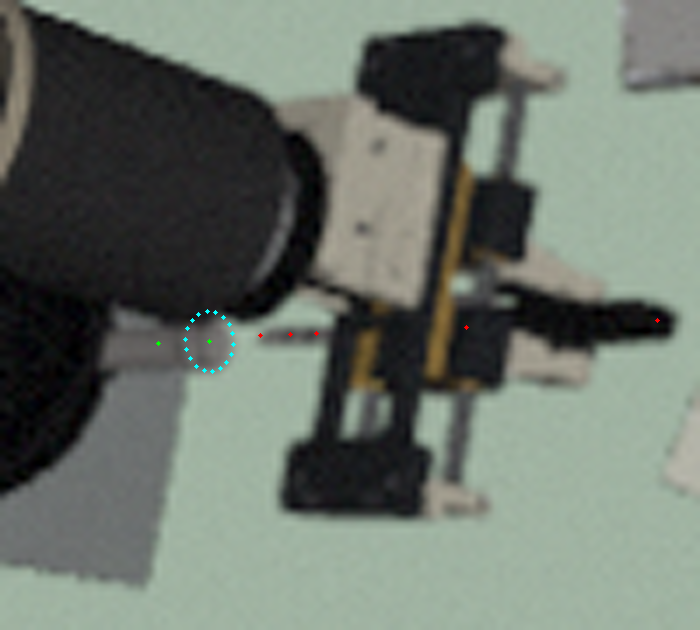

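```bash
python3 - <<'E'
from h import *
out=[]
for n,(a,b,cc,d) in {'s4':(160,200,305,350),'t4':(172,205,185,225)}.items():
    c=load(n); f=16
    g=c['pixels'][a:b,cc:d].astype(float); g=np.clip((g-g.min())*1.3,0,255).astype(np.uint8)
    im=cv2.resize(g,None,fx=f,fy=f,interpolation=cv2.INTER_CUBIC)
    zt=tubeR().apply([1,0,0])
    for P,col in ((M,(0,255,0)),(M-zt*.03,(0,255,0)),(M+zt*.04,(0,0,255))):
        q=((proj(c,[P])[0]-[cc,a]+.5)*f); cv2.circle(im,(int(q[0]),int(q[1])),3,col,-1)
    e=np.cross(zt,[0,0,1]); e/=np.linalg.norm(e)
    for v in (0,.02,.04,.06):
      for s in (-1,1):
        q=((proj(c,[M-zt*v+e*s*(.0135 if v==0 else .0095)])[0]-[cc,a]+.5)*f); cv2.circle(im,(int(q[0]),int(q[1])),3,(255,255,0),-1)
    cv2.imwrite('pics/%s_z.png'%n,im)
E
```

```text
(no output)
```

View pics/s4_z.png

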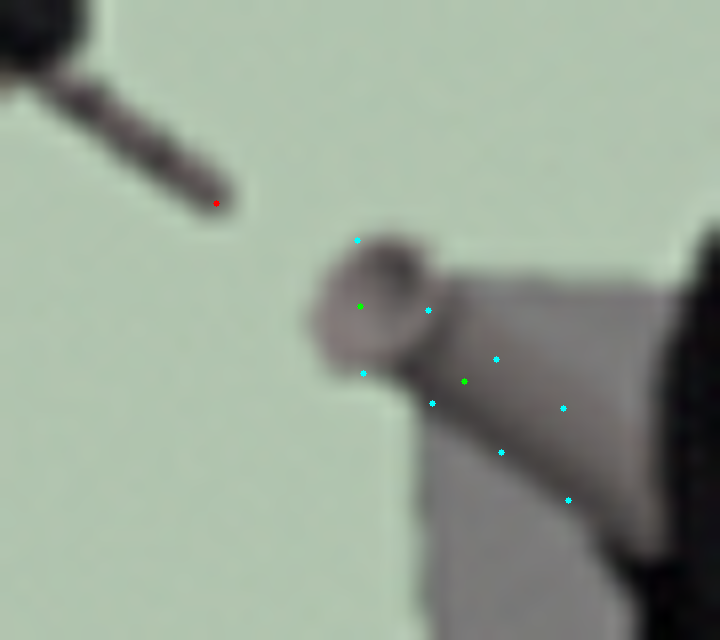

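View pics/t4_z.png

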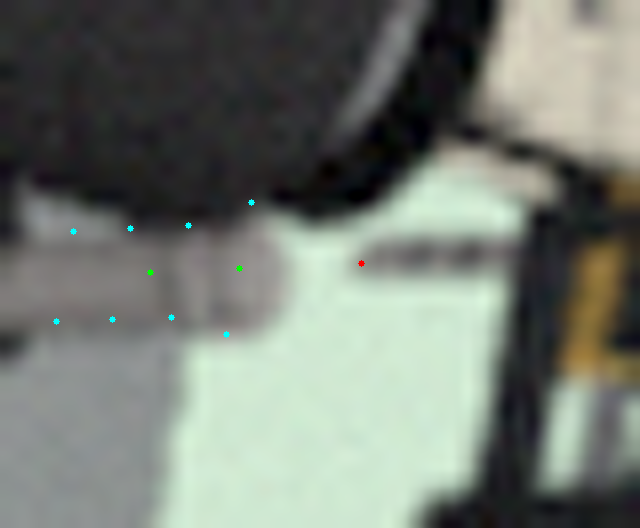

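In the scene view the rim centre is at crop (378,305) against a predicted (360,306), with the rod shifted a little the same way. In the top view the tube is about 0.6 px lower than predicted relative to the rod. So the mouth is about 1.2 mm further toward −x. I'll correct M and insert in stages.

```bash
sed -i 's/^M=np.array.*/M=np.array([.4793,.1385,.157]); YAW=79.0/' h.py; python3 - <<'E'
from h import *
P,R=tcp_for(.135); a=plan(P,R,4)
P,R=tcp_for(.10); plan(P,R,4,start=a)
E
```

```text
"slide": [[-0.112, 0.005, 0.002], [-0.113, 0.005, 0.002], [-0.112, 0.004, 0.003], [-0.113, 0.005, 0.002]]
"turn": [[-0.001, 0.001, -0.0], [-0.001, 0.001, -0.001], [-0.001, 0.0, -0.0], [-0.0, 0.001, -0.001]]
end [0.4535 0.0059 0.285 ] max 11.3 mm 0.15 deg
"slide": [[-0.087, -0.0, -0.0], [-0.088, -0.0, -0.0], [-0.087, -0.0, -0.0], [-0.088, -0.0, -0.0]]
"turn": [[-0.0, -0.0, 0.0], [-0.0, -0.0, 0.0], [-0.0, -0.0, 0.0], [-0.0, -0.0, 0.0]]
end [0.4582 0.0302 0.2602] max 8.8 mm 0.0 deg
```

>>> apply_moves(slide=[[-0.112,0.005,0.002],[-0.113,0.005,0.002],[-0.112,0.004,0.003],[-0.113,0.005,0.002],[0,0,0],[0,0,0]], turn=[[-0.001,0.001,0],[-0.001,0.001,-0.001],[-0.001,0,0],[0,0.001,-0.001],[0,0,0],[0,0,0]], jaw=[1,1,1,1,1,1])

```text
time_s: 9.3
tcp_pos: [0.4532, 0.0061, 0.284]
eef_rot: [179.9, -45.3, -100.8]
contact_force: [-1.2, -0.8, -0.7]
gripper_width: 0.0126
```

```bash
python3 - <<'E'
from h import *
p,R,s=st(); print(p,s['eef_rot'],s['contact_force'],tcp_for(.135)[0])
overlay('scene','s5',(160,200,305,350),16); overlay('top','t5',(172,205,185,225),16)
E
```

```text
[0.45323258 0.00609167 0.2839787 ] [ 179.86714692  -45.28620018 -100.79710227] [-1.24376814 -0.82337283 -0.72024898] [0.45352983 0.00592399 0.28498633]
```

View pics/s5_o.png

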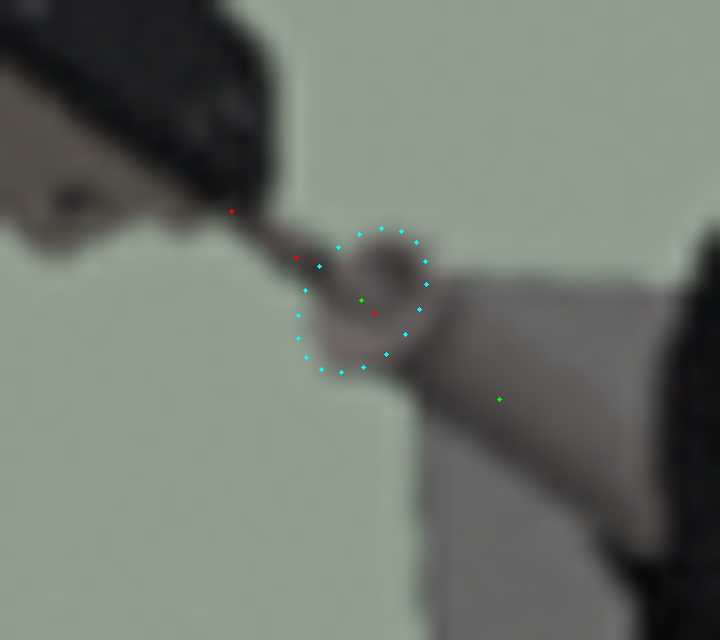

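View pics/t5_o.png

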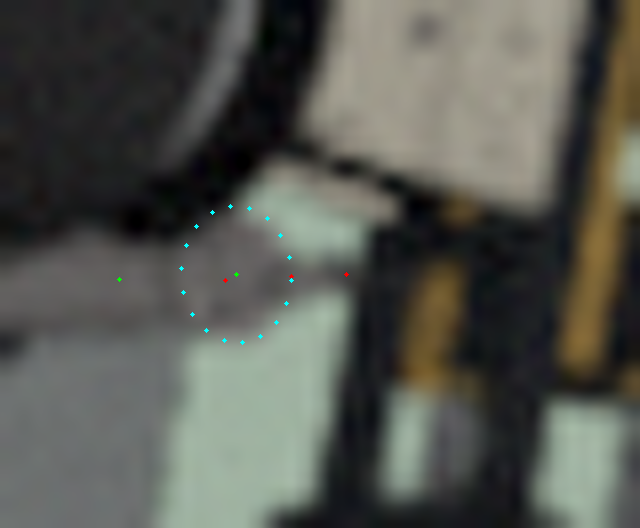

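The rod tip sits over the centre of the mouth in both views (scene crop about (375,305), top crop about (230,280)), so I'll continue inward along tool −x.

>>> apply_moves(slide=[[-0.085,0,-0.003],[-0.085,0,-0.003],[-0.085,0,0],[-0.085,0,0],[0,0,0]], turn=[[0,-0.001,0],[0,-0.002,0],[0,0,0],[0,0,0],[0,0,0]], jaw=[1,1,1,1,1])

```text
time_s: 9.9
tcp_pos: [0.4578, 0.0304, 0.2597]
eef_rot: [179.8, -45.0, -100.8]
contact_force: [-0.2, -0.4, -1.1]
gripper_width: 0.0126
```

```bash
python3 - <<'E'
from h import *
p,R,s=st(); Rt=tubeR()
print(s['eef_rot'],'F tube',Rt.inv().apply(s['contact_force']).round(2),'mom',s['moment'].round(2),'org in tube (x=out)',Rt.inv().apply(p+R.apply(OFF)-M).round(4))
plan(*tcp_for(.05),5)
E
```

```text
[ 179.84589543  -45.03214573 -100.78847056] F tube [-0.45  0.07  1.11] mom [ 2.54 -0.4  -0.05] org in tube (x=out) [0.0995 0.0006 0.0003]
"slide": [[-0.099, -0.001, -0.001], [-0.099, -0.001, -0.001], [-0.099, -0.001, -0.0], [-0.099, -0.001, -0.001], [-0.099, -0.001, -0.0]]
"turn": [[0.0, -0.0, 0.0], [0.0, -0.0, 0.0], [0.0, -0.0, 0.001], [0.0, -0.0, 0.0], [0.0, -0.0, 0.001]]
end [0.4649 0.0649 0.2249] max 9.9 mm 0.09 deg
```

No contact force yet with the tip 40 mm in, so it is past the funnel and inside the bore.

>>> apply_moves(slide=[[-0.099,-0.001,0],[-0.099,-0.001,0],[-0.099,-0.001,0],[-0.099,-0.001,0],[-0.099,-0.001,0],[0,0,0]], turn=[[0,0,0],[0,0,0],[0,0,0.001],[0,0,0],[0,0,0.001],[0,0,0]], jaw=[1,1,1,1,1,1])

```text
time_s: 10.5
tcp_pos: [0.465, 0.0648, 0.2246]
eef_rot: [-180.0, -45.0, -101.0]
contact_force: [-1.0, 0.1, -0.8]
gripper_width: 0.0125
```

```bash
cat >> h.py <<'E'
def rep():
    p,R,s=st(); Rt=tubeR()
    print(s['time_s'],s['eef_rot'].round(2),'F tube',Rt.inv().apply(s['contact_force']).round(2),'mom',s['moment'].round(2),'org in tube (x=out)',Rt.inv().apply(p+R.apply(OFF)-M).round(4),'w',s['gripper_width'].round(4))
E
python3 - <<'E'
from h import *
rep(); plan(*tcp_for(.008),5)
E
```

```text
Traceback (most recent call last):
  File "h.py", line 64, in rep
    print(s['time_s'],s['eef_rot'].round(2),'F tube',Rt.inv().apply(s['contact_force']).round(2),'mom',s['moment'].round(2),'org in tube (x=out)',Rt.inv().apply(p+R.apply(OFF)-M).round(4),'w',s['gripper_width'].round(4))
                                                                                                                                                                                                ^^^^^^^^^^^^^^^^^^^^^^^^
AttributeError: 'float' object has no attribute 'round'
```

>>> apply_moves(slide=[[-0.085,0,0],[-0.085,0,0],[-0.085,0,0],[-0.085,0,0],[-0.06,0,0],[0,0,0]], turn=[[0,0,0],[0,0,0],[0,0,0],[0,0,0],[0,0,0],[0,0,0]], jaw=[1,1,1,1,1,1])

```text
time_s: 11.1
tcp_pos: [0.4704, 0.0923, 0.1967]
eef_rot: [-180.0, -45.0, -101.1]
contact_force: [0.0, -0.3, -0.2]
gripper_width: 0.0126
```

```bash
sed -i "s/s\['gripper_width'\].round(4)/round(s['gripper_width'],4)/" h.py; python3 - <<'E'
from h import *
rep(); plan(*tcp_for(0),5)
overlay('scene','s6',(160,200,305,350),16)
E
```

```text
11.1 [-179.95  -45.02 -101.06] F tube [ 0.1  -0.11  0.37] mom [ 2.58 -0.38 -0.  ] org in tube (x=out) [ 0.0103 -0.0001  0.0002] w 0.0126
"slide": [[-0.021, 0.0, -0.0], [-0.021, 0.0, -0.001], [-0.02, 0.0, -0.0], [-0.021, 0.0, -0.001], [-0.02, 0.001, -0.0]]
"turn": [[-0.0, -0.0, -0.0], [-0.0, -0.0, -0.0], [-0.0, -0.0, -0.0], [-0.0, -0.0, -0.0], [-0.0, -0.0, -0.0]]
end [0.4717 0.0996 0.1895] max 2.1 mm 0.0 deg
```

View pics/s6_o.png

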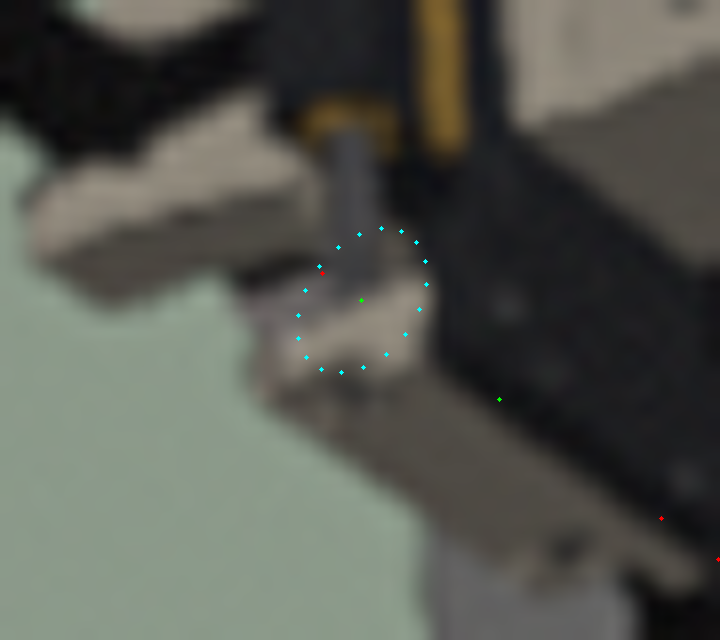

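No contact and no load. The gripper hides the mouth, so I'll advance the last millimetres by feel.

>>> apply_moves(slide=[[-0.02,0,0],[-0.02,0,0],[-0.02,0,0],[-0.02,0,0],[0,0,0]], turn=[[0,0,0],[0,0,0],[0,0,0],[0,0,0],[0,0,0]], jaw=[1,1,1,1,1])

```text
time_s: 11.65
tcp_pos: [0.4715, 0.0975, 0.1916]
eef_rot: [-179.9, -45.0, -101.1]
contact_force: [0.1, 0.1, -2.0]
gripper_width: 0.0126
```

>>> apply_moves(slide=[[-0.02,0,0],[0,0,0]], turn=[[0,0,0],[0,0,0]], jaw=[1,1])

```text
time_s: 11.85
tcp_pos: [0.4717, 0.0989, 0.1901]
eef_rot: [-179.9, -45.0, -101.1]
contact_force: [0.3, 0.5, -0.6]
gripper_width: 0.0129
```

```bash
python3 - <<'E'
from h import *
rep()
E
```

```text
11.85 [-179.91  -44.97 -101.11] F tube [-0.8  -0.17  0.05] mom [ 2.54 -0.38  0.01] org in tube (x=out) [ 0.001  -0.0002  0.    ] w 0.0129
```

>>> apply_moves(slide=[[-0.015,0,0],[-0.015,0,0],[0,0,0]], turn=[[0,0,0],[0,0,0],[0,0,0]], jaw=[1,1,1])

```text
time_s: 12.15
tcp_pos: [0.472, 0.1005, 0.1886]
eef_rot: [-179.9, -45.1, -101.1]
contact_force: [0.2, -1.8, 3.2]
gripper_width: 0.0126
```

```bash
python3 - <<'E'
from h import *
rep()
E
```

```text
12.15 [-179.91  -45.05 -101.12] F tube [ 3.44 -0.56 -1.04] mom [ 1.15 -0.18  0.02] org in tube (x=out) [-0.0013 -0.0002  0.0001] w 0.0126
```

Contact at −1.3 mm with an axial load of 3.4 N. I'll seat it firmly.

>>> apply_moves(slide=[[-0.015,0,0],[-0.015,0,0],[0,0,0]], turn=[[0,0,0],[0,0,0],[0,0,0]], jaw=[1,1,1])

```text
time_s: 12.45
tcp_pos: [0.472, 0.1006, 0.1885]
eef_rot: [-179.9, -45.4, -101.2]
contact_force: [-1.5, -8.9, 13.6]
gripper_width: 0.0128
```

```bash
python3 - <<'E'
from h import *
rep()
overlay('top','t7',(140,230,170,270),7)
E
```

```text
12.45 [-179.9   -45.35 -101.16] F tube [15.99 -0.24 -3.27] mom [-3.13  0.7   0.  ] org in tube (x=out) [-0.0014 -0.0002  0.0003] w 0.0128
```

View pics/t7_o.png

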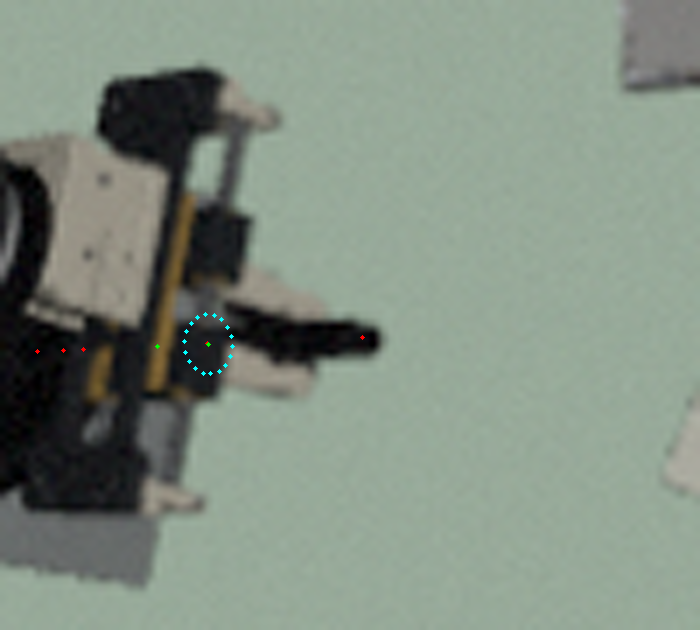

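The stop is hard at −1.4 mm with 16 N axial, which is where the collar should meet the rim (0 ± 2 mm calibration). I'll press slightly more and dwell for over a second.

>>> apply_moves(slide=[[-0.01,0,0],[0,0,0],[0,0,0],[0,0,0],[0,0,0],[0,0,0],[0,0,0],[0,0,0]], turn=[[0,0,0],[0,0,0],[0,0,0],[0,0,0],[0,0,0],[0,0,0],[0,0,0],[0,0,0]], jaw=[1,1,1,1,1,1,1,1])

```text
time_s: 13.3
tcp_pos: [0.472, 0.1006, 0.1885]
eef_rot: [-179.9, -45.4, -101.2]
contact_force: [-2.3, -10.0, 16.9]
gripper_width: 0.0129
```

```bash
python3 - <<'E'
from h import *
rep()
snap('wrist','w7');snap('scene','s7')
P,R=tcp_for(.19); print(P); plan(P,R,12)
E
```

```text
13.3 [-179.9   -45.42 -101.19] F tube [19.23  0.32 -4.72] mom [-4.47  0.88  0.05] org in tube (x=out) [-0.0015 -0.0002  0.0004] w 0.0129
[ 0.44610911 -0.03225235  0.3238772 ]
"slide": [[0.16, -0.0, 0.001], [0.159, -0.0, 0.001], [0.16, -0.0, 0.001], [0.159, -0.0, 0.001], [0.16, -0.0, 0.001], [0.159, -0.001, 0.001], [0.16, -0.0, 0.001], [0.159, -0.001, 0.001]]
"turn": [[0.0, -0.0, -0.0], [0.0, -0.0, -0.0], [0.0, -0.0, -0.0], [0.0, -0.001, -0.0], [0.0, -0.0, -0.0], [0.0, -0.001, -0.0], [0.0, -0.0, -0.0], [0.0, -0.001, -0.0]]
"slide": [[0.16, -0.0, 0.0], [0.159, -0.001, 0.001], [0.16, -0.0, 0.0], [0.159, -0.0, 0.0]]
"turn": [[0.0, -0.0, -0.0], [0.0, -0.001, -0.001], [0.0, -0.0, -0.0], [0.0, -0.001, -0.001]]
end [ 0.4461 -0.0322  0.3239] max 16.0 mm 0.12 deg
```

View pics/w7.png

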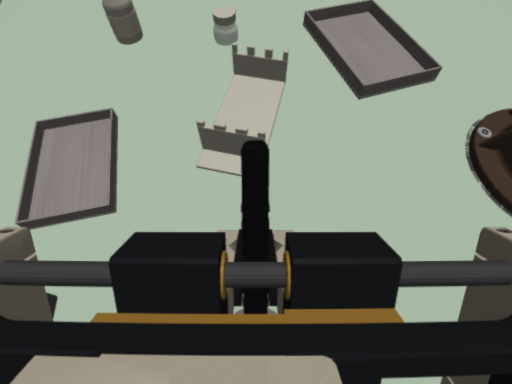

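View pics/s7.png

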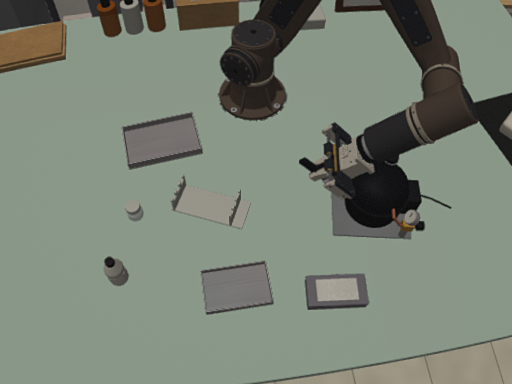

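Nothing is disturbed: the slide box, bottle, pot and rest are all in place. The grip is straight in the wrist view and the stop is steady at 19 N. It has dwelt about 1.2 s, so I'll draw it out along the axis.

>>> apply_moves(slide=[[0.05,0,0],[0.1,0,0],[0.16,0,0],[0.2,0,0],[0.2,0,0],[0.2,0,0],[0.2,0,0],[0.2,0,0]], turn=[[0,0,0],[0,0,0],[0,0,0],[0,0,0],[0,0,0],[0,0,0],[0,0,0],[0,0,0]], jaw=[1,1,1,1,1,1,1,1])

```text
time_s: 14.2
tcp_pos: [0.4544, 0.0114, 0.2793]
eef_rot: [-179.9, -44.9, -101.1]
contact_force: [1.5, 0.3, -0.6]
gripper_width: 0.0128
```

>>> apply_moves(slide=[[0.2,0,0],[0.2,0,0],[0.2,0,0],[0.1,0,0],[0,0,0],[0,0,0],[0,0,0],[0,0,0]], turn=[[0,0,0],[0,0,0],[0,0,0],[0,0,0],[0,0,0],[0,0,0],[0,0,0],[0,0,0]], jaw=[1,1,1,1,1,1,1,1])

```text
time_s: 15.0
tcp_pos: [0.4453, -0.0355, 0.3269]
eef_rot: [-180.0, -45.0, -101.0]
contact_force: [-0.0, 0.0, -1.5]
gripper_width: 0.0127
```

```bash
python3 - <<'E'
from h import *
rep()
overlay('scene','s8',(130,210,260,360),7)
E
```

```text
15.0 [-179.98  -45.02 -101.04] F tube [-1.07  0.    1.05] mom [ 2.62 -0.44  0.01] org in tube (x=out) [1.945e-01 1.000e-04 3.000e-04] w 0.0127
```

View pics/s8_o.png

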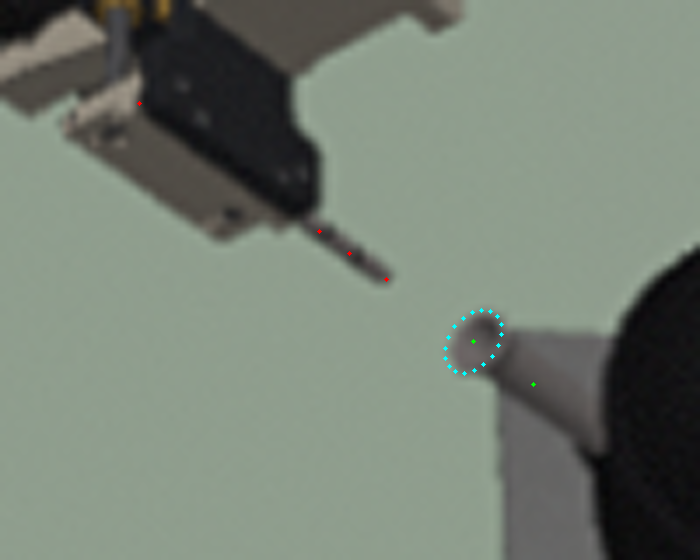

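Out by 55 mm, and the dots still lie on the rod marks, so the grip hasn't slipped. Now I'll level it, travel high, then lower over the tray.

```bash
python3 - <<'E'
from h import *
R=Ro.from_euler('xyz',[180,0,-110],degrees=True)
a=plan(np.array([.6395,-.299,.30]),R,16)
plan(np.array([.6395,-.299,.135]),R,8,start=a)
E
```

```text
"slide": [[0.086, -0.151, 0.11], [0.09, -0.152, 0.105], [0.094, -0.153, 0.1], [0.097, -0.154, 0.094], [0.1, -0.156, 0.089], [0.103, -0.157, 0.083], [0.105, -0.158, 0.077], [0.108, -0.159, 0.072]]
"turn": [[-0.003, -0.033, 0.006], [-0.003, -0.033, 0.006], [-0.003, -0.033, 0.006], [-0.002, -0.033, 0.006], [-0.002, -0.033, 0.006], [-0.003, -0.033, 0.006], [-0.002, -0.032, 0.006], [-0.003, -0.033, 0.006]]
"slide": [[0.11, -0.161, 0.066], [0.111, -0.162, 0.06], [0.112, -0.163, 0.054], [0.113, -0.164, 0.048], [0.114, -0.165, 0.041], [0.114, -0.167, 0.035], [0.114, -0.168, 0.029], [0.115, -0.169, 0.024]]
"turn": [[-0.002, -0.032, 0.006], [-0.003, -0.033, 0.006], [-0.002, -0.032, 0.006], [-0.002, -0.033, 0.007], [-0.003, -0.032, 0.006], [-0.002, -0.033, 0.007], [-0.003, -0.032, 0.006], [-0.002, -0.033, 0.007]]
end [ 0.6395 -0.299   0.3   ] max 20.6 mm 2.9 deg
"slide": [[0.0, 0.0, 0.206], [0.0, 0.0, 0.206], [0.0, 0.0, 0.206], [0.0, 0.0, 0.206], [0.0, 0.0, 0.206], [0.0, 0.0, 0.207], [0.0, 0.001, 0.206], [0.0, 0.0, 0.207]]
"turn": [[-0.0, 0.0, -0.0], [-0.0, 0.0, -0.0], [-0.0, 0.0, -0.0], [-0.0, 0.0, -0.0], [-0.0, 0.0, -0.0], [-0.0, 0.0, -0.0], [-0.0, 0.0, -0.0], [-0.0, 0.0, -0.0]]
end [ 0.6395 -0.299   0.135 ] max 20.7 mm 0.0 deg
```

>>> apply_moves(slide=[[0.086,-0.151,0.11],[0.09,-0.152,0.105],[0.094,-0.153,0.1],[0.097,-0.154,0.094],[0.1,-0.156,0.089],[0.103,-0.157,0.083],[0.105,-0.158,0.077],[0.108,-0.159,0.072]], turn=[[-0.003,-0.033,0.006],[-0.003,-0.033,0.006],[-0.003,-0.033,0.006],[-0.002,-0.033,0.006],[-0.002,-0.033,0.006],[-0.003,-0.033,0.006],[-0.002,-0.032,0.006],[-0.003,-0.033,0.006]], jaw=[1,1,1,1,1,1,1,1])

```text
time_s: 15.85
tcp_pos: [0.5428, -0.1682, 0.3135]
eef_rot: [-179.1, -22.2, -105.8]
contact_force: [-0.5, 0.4, -1.3]
gripper_width: 0.0128
```

>>> apply_moves(slide=[[0.11,-0.161,0.066],[0.111,-0.162,0.06],[0.112,-0.163,0.054],[0.113,-0.164,0.048],[0.114,-0.165,0.041],[0.114,-0.167,0.035],[0.114,-0.168,0.029],[0.115,-0.169,0.024]], turn=[[-0.002,-0.032,0.006],[-0.003,-0.033,0.006],[-0.002,-0.032,0.006],[-0.002,-0.033,0.007],[-0.003,-0.032,0.006],[-0.002,-0.033,0.007],[-0.003,-0.032,0.006],[-0.002,-0.033,0.007]], jaw=[1,1,1,1,1,1,1,1])

```text
time_s: 16.65
tcp_pos: [0.6399, -0.2998, 0.2995]
eef_rot: [180.0, 0.2, -110.0]
contact_force: [0.2, 0.7, -1.5]
gripper_width: 0.0127
```

```bash
python3 - <<'E'
from h import *
rep(); snap('scene','s9')
R=Ro.from_euler('xyz',[180,0,-110],degrees=True)
plan(np.array([.6395,-.299,.135]),R,8)
E
```

```text
16.65 [ 1.7999e+02  1.7000e-01 -1.1004e+02] F tube [-1.59 -0.09  0.52] mom [-0.03  0.09 -0.01] org in tube (x=out) [ 0.3514 -0.2493  0.1426] w 0.0127
"slide": [[-0.003, 0.003, 0.204], [-0.003, 0.003, 0.204], [-0.003, 0.003, 0.204], [-0.004, 0.003, 0.205], [-0.003, 0.003, 0.204], [-0.004, 0.003, 0.205], [-0.004, 0.002, 0.204], [-0.004, 0.002, 0.205]]
"turn": [[0.0, 0.0, -0.0], [0.0, 0.0, -0.0], [0.0, 0.001, -0.0], [0.0, 0.0, -0.0], [0.0, 0.001, -0.001], [0.0, 0.0, -0.0], [0.0, 0.001, -0.001], [0.001, 0.0, -0.0]]
end [ 0.6395 -0.299   0.135 ] max 20.5 mm 0.12 deg
```

View pics/s9.png

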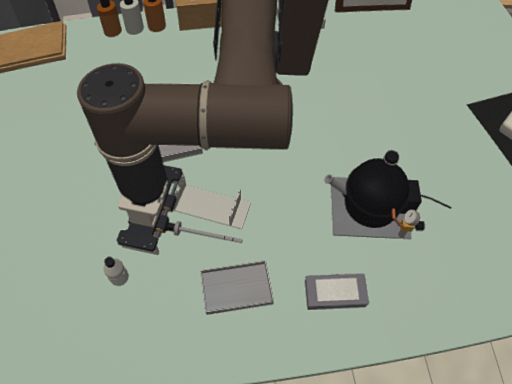

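Level, with the rod visible from (180,229) to (240,241). Lowering now; clearance to the bottle works out at about 65 mm.

>>> apply_moves(slide=[[-0.003,0.003,0.2],[-0.003,0.003,0.2],[-0.003,0.003,0.2],[-0.003,0.003,0.2],[-0.003,0.003,0.2],[-0.003,0.003,0.2],[-0.003,0.002,0.2],[-0.003,0.002,0.2]], turn=[[0,0,0],[0,0,0],[0,0.001,0],[0,0,0],[0,0.001,0],[0,0,0],[0,0,0],[0,0,0]], jaw=[1,1,1,1,1,1,1,1])

```text
time_s: 17.5
tcp_pos: [0.638, -0.2961, 0.1388]
eef_rot: [180.0, -0.1, -110.0]
contact_force: [0.3, 0.4, -1.4]
gripper_width: 0.0129
```

>>> apply_moves(slide=[[0,0,0],[0,0,0],[0,0,0],[0,0,0],[0,0,0],[0,0,0]], turn=[[0,0,0],[0,0,0],[0,0,0],[0,0,0],[0,0,0],[0,0,0]], jaw=[1,1,1,1,1,1])

```text
time_s: 18.1
tcp_pos: [0.6385, -0.2966, 0.1411]
eef_rot: [-179.9, -0.1, -110.1]
contact_force: [-0.0, 0.9, -0.6]
gripper_width: 0.0125
```

```bash
python3 - <<'E'
from h import *
rep(); p,R,s=st(); print(p,s['qd'].round(2))
o=p+R.apply(OFF); ax=R.apply([-1,0,0]); print('mark',o+.1*ax,'tip',o+.14*ax)
T=np.array([.698,-.138,0])
a=np.radians(1.5); Rz=np.array([[np.cos(a),-np.sin(a)],[np.sin(a),np.cos(a)]])
for v in (.1,.14): print('in tray',Rz.T@(o+v*ax-T)[:2])
c=snap('scene','s10'); W=cloud(c); snap('top','t10')
# measured rod by depth
uv=proj(c,[o+v*ax for v in np.arange(.03,.14,.01)])
for q in uv: 
    x,y=q.round().astype(int); print(q.round(1),W[y-2:y+3,x][np.nanargmax(W[y-2:y+3,x][:,2])].round(4))
cv2.imwrite('pics/s10c.png',cv2.resize(c['pixels'][200:330,80:290],None,fx=3.8,fy=3.8,interpolation=cv2.INTER_CUBIC))
E
```

```text
18.1 [-1.7987e+02 -9.0000e-02 -1.1006e+02] F tube [-1.01  0.17 -0.17] mom [ 0.02  0.12 -0.01] org in tube (x=out) [ 0.2372 -0.2473  0.2527] w 0.0125
[ 0.63850027 -0.29660016  0.14111727] [-0.01  0.19 -0.2  -0.08  0.04  0.12]
mark [ 0.69027636 -0.15474615  0.14587937] tip [ 0.70399404 -0.11717194  0.14581635]
in tray [-0.00815936 -0.01653823]
in tray [0.0065372  0.02066401]
[200.1 259.6] [ 0.6694 -0.2206  0.1507]
[204.  260.4] [ 0.6698 -0.211   0.149 ]
[208.  261.3] [ 0.6731 -0.2012  0.1536]
[212.  262.1] [ 0.6789 -0.192   0.152 ]
[215.9 263. ] [ 0.6801 -0.1824  0.1519]
[219.9 263.8] [ 0.6811 -0.1728  0.1515]
[223.9 264.6] [ 0.6888 -0.1637  0.1544]
[227.9 265.5] [ 0.6911 -0.1543  0.1507]
[231.9 266.3] [ 0.6951 -0.145   0.151 ]
[235.9 267.2] [ 0.6961 -0.1354  0.1503]
[239.9 268. ] [ 0.7027 -0.1265  0.1509]
[243.9 268.8] [ 0.7032 -0.1168  0.149 ]
```

View pics/s10c.png

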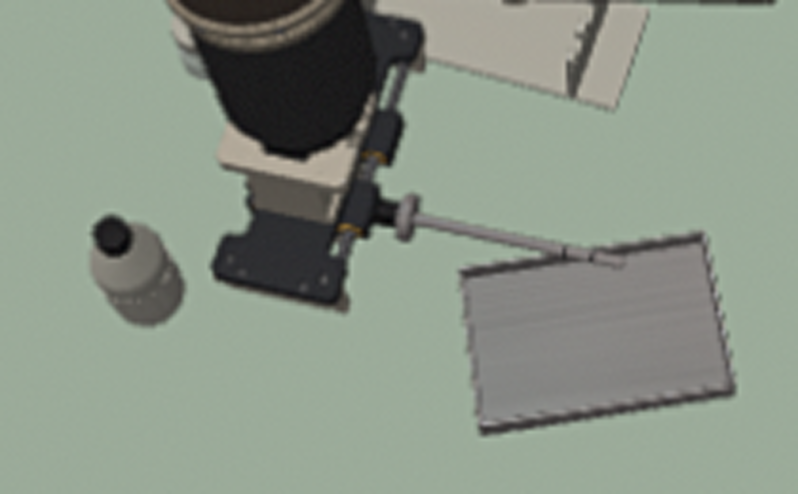

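View pics/t10.png

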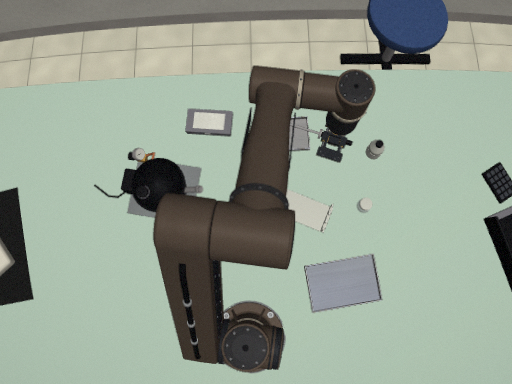

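Depth puts the rod over the middle of the tray, level at about 147 mm (axis), and the bottle is clear. I'll lower 35 mm to nearer a hand's breadth and settle.

>>> apply_moves(slide=[[0,0,0.1],[0,0,0.15],[0,0,0.1],[0,0,0],[0,0,0],[0,0,0],[0,0,0],[0,0,0]], turn=[[0,0,0],[0,0,0],[0,0,0],[0,0,0],[0,0,0],[0,0,0],[0,0,0],[0,0,0]], jaw=[1,1,1,1,1,1,1,1])

```text
time_s: 19.0
tcp_pos: [0.6386, -0.2967, 0.106]
eef_rot: [-179.9, -0.1, -110.1]
contact_force: [-0.9, 0.4, -0.9]
gripper_width: 0.0128
```

```bash
python3 - <<'E'
from h import *
rep(); p,R,s=st(); o=p+R.apply(OFF); ax=R.apply([-1,0,0]); print(p,'qd',s['qd'].round(2),'mark',o+.1*ax,'tip',o+.14*ax)
c=snap('scene','s11'); W=cloud(c)
for v in (.05,.1,.135):
    x,y=proj(c,[o+v*ax])[0].round().astype(int); print(W[y-2:y+3,x][np.nanargmax(W[y-2:y+3,x][:,2])].round(4))
W=cloud(c);z=W[...,2]
m=((z>0.010)&(z<0.3)).astype(np.uint8);n,l,st_,cen=cv2.connectedComponentsWithStats(m)
for i in range(1,n):
    if st_[i,4]>150 and cen[i][1]>190: print(cen[i].round(),st_[i,4],[np.round(k) for k in cv2.minAreaRect((W[l==i][:,:2]*1000).astype(np.float32))[:2]])
cv2.imwrite('pics/s11c.png',cv2.resize(c['pixels'][200:330,80:290],None,fx=3.8,fy=3.8,interpolation=cv2.INTER_CUBIC))
E
```

```text
19.0 [-1.7987e+02 -9.0000e-02 -1.1005e+02] F tube [-0.78  0.96  0.46] mom [-0.01  0.05 -0.  ] org in tube (x=out) [ 0.2124 -0.2474  0.2776] w 0.0128
[ 0.63855267 -0.29669467  0.10598699] qd [ 0.01  0.09 -0.09 -0.09  0.11 -0.03] mark [ 0.69032501 -0.15483907  0.11074259] tip [ 0.70404152 -0.11726444  0.11067785]
[ 0.6754 -0.2016  0.115 ]
[ 0.6893 -0.1554  0.1145]
[ 0.7041 -0.1221  0.1139]
[376. 201.] 6192 [array([530., 294.]), array([338., 201.])]
[181. 261.] 2588 [array([ 668., -195.]), array([332., 195.])]
[115. 270.] 512 [array([ 632., -453.]), array([48., 54.])]
[336. 291.] 2028 [array([748., 124.]), array([164.,  92.])]
```

View pics/s11c.png

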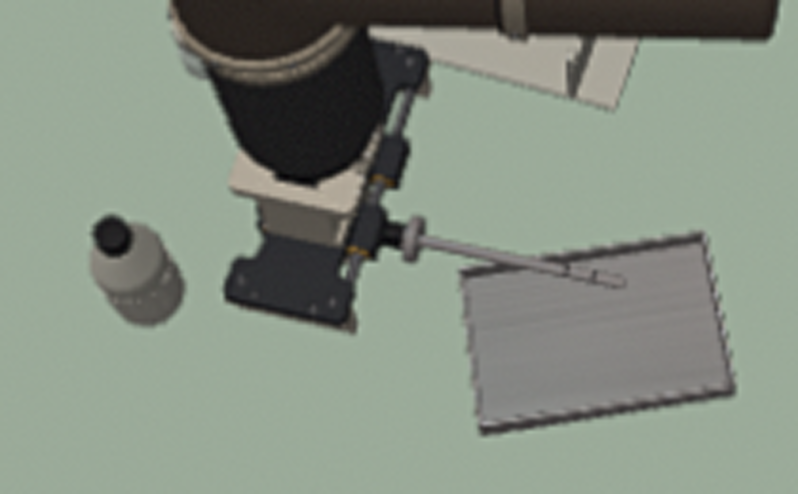

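The crop shows the marks and tip over the tray at about (568–620, 268–282). The rod is level at z ≈ 0.111 and still. The bottle and slide box are where they started. Handing in.

```bash
python3 - <<'E'
from h import *
print(r.close_job())
E
```

```text
the job is handed in; nothing more can be done
None
```

I took the dipstick from its rest, pushed it down the oil tube to a hard stop, let it sit about 1.2 s, drew it right out and handed in at 19.1 s of 61 s. The arm was still holding it level over the smaller tray. The hand-in reports no verdict.

**Seating:** the stop came 1.5 mm past the collar-on-rim position I had measured for the mouth, within the 2 mm calibration. The axial force was about 19 N and the dipstick within about 0.5° of the tube. The gripper hid the rim, so seating rests on force and position, not on a view of the collar.

**Drawing out:** the tip ended about 55 mm clear of the mouth. The marks on the rod still lined up with prediction, so the dipstick had not slipped in the grip.

**Last checks before hand-in:**

| Check | Result | Limit |
|---|---|---|
| Tip height | 0.111 m | 0.06–0.20 m |
| Tip position in the tray | about (+7, +21) mm | ±60, ±90 mm |
| Upper mark in the tray | about (−8, −17) mm | ±60, ±90 mm |
| Tilt | under 0.5° | 8° |
| Arm movement | joint speeds about 0.1°/s or less | dipstick under 30 mm/s |

- **Touching:** the only load on the tool was about 1 N, the dipstick's own weight, so nothing else is touching it.
- **Other items:** the slide box and bottle measured within 1 mm of where they started. The pot was only checked by eye in the top view just before the final lowering, and it was in place.

**Disagreements:** the cameras differed by 1–2 mm on where the mouth is. I shifted the aim about 1.2 mm before inserting, and the rod went in without side load.

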